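# Shim the soft foot of a gearbox

### The arm

A 7-joint arm with a two-finger parallel gripper is mounted at the origin on the work surface; the furniture and walls round the work are solid. World frame = base frame: x ahead of the robot, y to its left, z up, the work surface at z = 0. Lengths are in m, angles in rad, forces in N, time in s.
With the tool pointing down it reaches from about 0.35 to 0.9 m from the base axis. Payload 8.1 kg.
Tool frame: the origin (TCP) lies between the finger pads; the fingertips stand 25 mm ahead of it and the grasp point (between the pads) lies 6 mm ahead of it; y points along the fingers, x is the direction in which the jaws open and shut, and the axes are right-handed (so a half turn about y gives the same grasp; the last joint's range is limited). The gripper opens to 85 mm and grips with 20 to 120 N. Pads are 22 mm wide; open, the fingers measure 114 mm over their backs; the gripper's body (76 mm by 85 mm) begins 54 mm behind the grasp point. The pads swing forward as they close: fully open they stand 13 mm farther back than shut.
Start: joints at [-1.282, 0.434, 0.025, 1.573, -0.012, 1.134, -0.075], TCP at [0.239, 0.578, 0.256] pointing down, gripper open.
Joint ranges: [-2.62, 2.62], [-0.44, 2.09], [-1.27, 1.32], [0.08, 2.57], [-1.32, 4.46], [0.12, 2], [-2.74, 2.74]. Speed limits (rad/s): [2.22, 2.22, 3.01, 3.01, 3.14, 3.14, 3.14].

### API

Orientations are given as a unit quaternion [w, x, y, z].
In Python, from workcell import manip gives the robot as it stands.
- The arm moves only by the tool drive_tool, never from a script. Its argument "deltas" is a list of rows, each a list of 5 numbers: the closure, from 0 (fully open) to 1 (shut), then the shift along the tool's x, y, z in mm, then the turn about the tool's y in units of 10 degrees (1.0 is 10 degrees). In form: [[hand, dx, dy, dz, twist], ...]. A call has 1 to 12 rows; each row shifts and turns the commanded pose from where the row before left it, along the tool's axes as they then stand; what a row does not reach is not made up. A row lasts 1/8 s, in which the tool goes at most 62.5 mm and 10.7 degrees, less where a joint would pass 70% of its speed; a pose out of reach is approached as far as the arm can. A call is refused whole if a number of a shift passes 62.5 or a number of a turn 1, either way. A call with a gripper value outside its range is refused whole. The fingers move at their own pace and stop on an object; "squeeze" is the grip in N (left out, the last holds). Time passes only in rows, so rows that do not move let the fingers close. It gives the time, the measured TCP pose, the force and the opening at its end, in the units of the state.
- manip.sense(): the state, without advancing time (a new reading comes with each control period).
- manip.camera(name): name is "side" or "top" or "wrist"; returns the picture (384x512x3 uint8, blue, green, red); there is no depth.
- manip.camera_info(name): a dict with "fx", "fy", "cx", "cy" (pixels), "eye" and "attitude" of the camera in the world. Camera axes: x right, y down, z forward; pixel columns grow to the right and rows downward; lengths in m; the calibration is good to about 2 mm. A picture is of the moment at which its call begins: read the wrist's pose just before it. camera_info takes no time and is no camera call; for the wrist camera it gives the pose at the moment of the call.
- manip.sign_off(): hands the job in, once; it reports no verdict.
Trained networks look in the newest picture that a camera, given by its name, has taken for a name from the list of things; names that differ only in an ending like _2 or _b are one class to them, and where a whole thing is asked for, a point or a joint stands for the part that bears it (a point fixed in the world has none). Each returns a list of dicts, best first, with "p" (0 to 1); they miss things now and then, are a little off and sometimes report something else, mostly with a low value. They report only what shows in the picture. A call takes as long as a camera call. They do not tell look-alikes from the thing itself.
- manip.look_for(camera, target): "centre" ([x, y, z] in m, in world coordinates, good to about 4 mm: the middle of the surface that is visible of it).
- manip.masks_of(camera, target): "mask" (384x512 bool, what is visible of it).
- manip.spot_point(camera, target): "centre" ([x, y, z] in m, in world coordinates, good to about 4 mm: a listed point, or the origin of a listed thing).
The state is a dict: "time_s": time; "joint_positions": joint angles; "qd": joint speeds; "joint_torque": joint torques, N m; "tcp_pos": TCP position; "eef_rot": TCP orientation; "ft_force": force on the tool from outside, world axes, zero at the start; "torque": the same for the moment, N m; "grip_width": finger opening in m.
Only numpy, scipy, OpenCV 4.12 (cv2) and the standard library are available. Lean on these libraries where they do the work, as an engineer would, in place of code of your own. Each camera call takes 0.05 s, during which the arm holds its last target.

### The job

One foot of the gearbox, on the bare stud with no nut, is bent up over a low pad, so the gearbox rocks on its base. Slide the flat slotted packer in under that foot, astride the bolt stud and fully home against it, then slide the slotted taper shim in on top of the packer until it is just snug and the foot bears on it. Work gently: do not jack the gearbox up or shove it about, and leave the loose things round it alone.

Things in the scene. Friction and masses are not known exactly. Their poses are not given: they have to be found in the camera images.
- gearbox: blue-grey cast gearbox, housing 124x96x110, about 4.5 kg, loose on a 200x290x12 base plate bolted to the bench. Origin: centre, in the plane of its three sound foot soles, 28 mm above the bench. x along the shafts, y across. Feet 44x44 at x +-60, y +-78, outer edges y +-100. The soft foot is at x -60, y -78. It rocks under a few N; about 20 N of lift under the soft foot jacks it up.
- foot (a point): centre of the soft foot's sole (44x44, 12 thick, 19 mm hole round the stud), axes as the gearbox. The sole rises 1 in 10 outwards (toward -y); inner edge 22 mm to +y, outer edge 22 mm to -y. Sole centre 32 mm above the bench. Shims enter from the -y side, moving along +y.
- stud (a point): top of the 12 mm upright stud that is fixed in the base and comes up through the soft foot; 76 mm above the bench, axes as the base. The low pad under it is 44 mm wide in x and reaches from 22 mm on the +y side of the stud to 62 mm on the -y side; its top is 18 to 22 mm above the bench (not exactly known; feel for it).
- packer: flat brass slotted packer, 50 (x) x 92 (y) x 6 thick, 0.15 kg, lying on the bench. Origin: centre of its underside. y points to the open end of its slot (18 wide, 30 deep), the end that goes in first. Home, its solid tail stands 46 mm out past the foot: take it there, across the 50 mm.
- packer_slot (a point): point in the packer's slot, 6 mm from the slot's closed end (22 mm to +y of the packer's origin): on the stud's axis when the packer is fully home.
- taper: steel slotted taper shim, 46 (x) x 130 (y), 0.2 kg, lying on the bench. Origin: centre of its underside. y points to the thin end with the slot (18 wide, 75 deep), which goes in first. 2 mm thick at the tip, rising 1 in 10 to 10.4 mm, 84 mm back; the last 46 mm (tail) are flat: take it there, across the 46 mm.
- taper_tip (a point): middle of the taper's thin end, 65 mm to +y of its origin. It comes snug somewhere about 3 to 38 mm past the inner edge of the foot's sole, lying flat on the packer (held nose-down it binds too early and is loose when let go). After it touches, each mm adds some 3 N or more; about 8 N of push makes it snug.
- nut: hex nut, 19 mm across, 10 high, lying on the bench; leave it. Origin: centre of its underside.
- screwdriver: black screwdriver, 27x200x25, lying on the bench; leave it. Origin: centre of its underside.
- oil_can: small red spouted oil can, 56x59x156, standing; leave it. Origin: centre of its underside.
There are look-alikes about, which are no part of the job. Of the things that look like the packer, the larger one is meant.

How it is judged:
By the outcome, as a careful person would: the job done as asked, in the order asked, and still so for the second after the job is handed in, with the robot touching nothing.
It also fails if it takes over 72 s, if anything falls off the work surface, if the arm or the gripper's body presses on something with over 40 N, if the wrist force passes 120 N, or if a joint passes its speed limit or range.

## Working session

There is one attempt and no reset: what is moved stays moved. The work goes in short steps, Python scripts to look and compute and a tool call to move; the robot and the scene stay as the last step left them, time stands still between calls to the robot, and variables do not carry over. Pictures are saved under pics/ and viewed, and the job is handed in when it is done.

Besides the shell and the picture viewer there is one more tool, called after "Request:" by a JSON object that holds its "fn" and its "kwargs". drive_tool: Moves the arm, as the interface text tells. Its arguments: {"type":"object","properties":{"deltas":{"type":"array"},"squeeze":{"type":"number"}},"required":["deltas"]}

```bash
mkdir -p pics; ls
python3 - <<'E'
from workcell import manip
import cv2
s=manip.sense(); print(s)
for c in ("side","top","wrist"):
    im=manip.camera(c); cv2.imwrite(f"pics/{c}0.png",im); print(c,manip.camera_info(c))
E
```

```text
pics
{'time_s': 0.0, 'joint_positions': array([-1.28161536,  0.43521788,  0.02498915,  1.57410622, -0.01158342,
        1.13396808, -0.0751126 ]), 'qd': array([ 0.00083027,  0.00162564, -0.00023943, -0.00102135,  0.00135403,
        0.00052098, -0.00020424]), 'joint_torque': array([ 5.15524971e-04, -6.70470715e+01,  1.02533128e+00, -3.16211379e+01,
        1.56187388e-02,  1.23261579e-02, -1.88122090e-05]), 'tcp_pos': array([0.23853346, 0.57719337, 0.25552576]), 'eef_rot': array([-0.58742308,  0.58812681,  0.39266837, -0.39351307]), 'ft_force': array([-0.53114792, -0.04007785, -0.02168882]), 'torque': array([0.01124467, 0.00918658, 0.05606399]), 'grip_width': 0.08589272586283}
side {'fx': 488.64545137550203, 'fy': 488.64545137550203, 'cx': 268.2303892705916, 'cy': 191.75702797197678, 'eye': array([-0.2056496 , -0.97880091,  0.95688603]), 'attitude': array([-0.42503853,  0.85722644, -0.26376615,  0.12219862])}
top {'fx': 436.43305018474786, 'fy': 436.43305018474786, 'cx': 259.39544000483505, 'cy': 193.48165679307502, 'eye': array([0.21648529, 0.01826357, 1.41524786]), 'attitude': array([ 0.04754579, -0.69978703,  0.71003522, -0.06234976])}
wrist {'fx': 332.8048721110042, 'fy': 332.8048721110042, 'cx': 256.61630946113644, 'cy': 193.76688999202722, 'eye': array([0.17450158, 0.60348415, 0.37449991]), 'attitude': array([0.11658952, 0.82294718, 0.55064662, 0.07715653])}
```

View images.

View pics/top0.png

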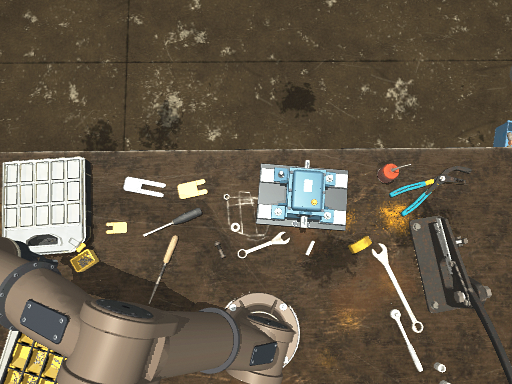

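View pics/side0.png

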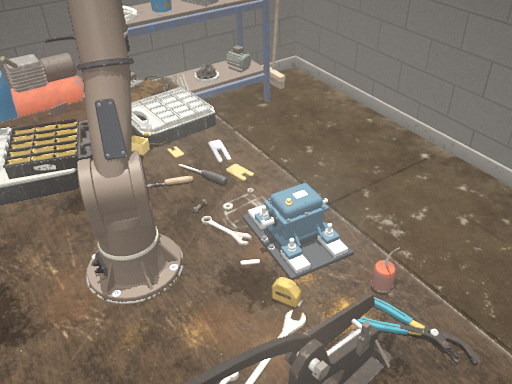

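View pics/wrist0.png

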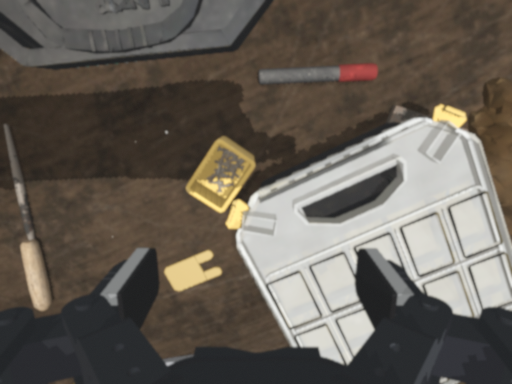

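```bash
cat > h.py <<'E'
import numpy as np, cv2
from scipy.spatial.transform import Rotation as R
from workcell import manip
def rot(q): return R.from_quat([q[1],q[2],q[3],q[0]]).as_matrix()
def pix2plane(info,u,v,z):
    d=rot(info['attitude'])@np.array([(u-info['cx'])/info['fx'],(v-info['cy'])/info['fy'],1])
    e=info['eye']; return e+d*(z-e[2])/d[2]
def proj(info,p):
    c=rot(info['attitude']).T@(np.asarray(p)-info['eye']); return np.array([info['fx']*c[0]/c[2]+info['cx'],info['fy']*c[1]/c[2]+info['cy']])
def crop(im,x0,y0,x1,y1,k,name):
    cv2.imwrite(name,cv2.resize(im[y0:y1,x0:x1],None,fx=k,fy=k,interpolation=cv2.INTER_CUBIC))
E
python3 - <<'E'
from h import *
s=manip.sense(); print(np.round(rot(s['eef_rot']),3))
t=cv2.imread('pics/top0.png'); crop(t,90,150,250,270,5,'pics/t1.png'); crop(t,210,140,370,260,5,'pics/t2.png')
sd=cv2.imread('pics/side0.png'); crop(sd,190,120,360,290,4.5 and 3.5,'pics/s1.png')
manip.camera('top')
for n in ('packer','packer_slot','taper','taper_tip','gearbox','foot','stud'):
    print(n,[(np.round(d['centre'],4),round(d['p'],2)) for d in manip.spot_point('top',n)])
manip.camera('side')
for n in ('gearbox','foot','stud'):
    print(n,[(np.round(d['centre'],4),round(d['p'],2)) for d in manip.spot_point('side',n)])
E
```

```text
[[ 0.382 -0.    -0.924]
 [ 0.924 -0.001  0.382]
 [-0.001 -1.    -0.   ]]
packer [(array([ 0.4566,  0.2086, -0.0016]), 0.88), (array([ 0.3386,  0.4509, -0.0034]), 0.61)]
packer_slot [(array([ 4.624e-01,  1.868e-01, -1.000e-04]), 0.69), (array([0.3353, 0.4644, 0.0021]), 0.62)]
taper [(array([ 0.4647,  0.3668, -0.0008]), 0.64)]
taper_tip [(array([4.533e-01, 2.987e-01, 1.000e-04]), 0.95)]
gearbox []
foot [(array([ 0.4927, -0.078 ,  0.0301]), 0.67)]
stud [(array([ 0.4964, -0.0801,  0.0769]), 0.64), (array([0.4639, 0.1838, 0.0024]), 0.63)]
gearbox [(array([ 0.4236, -0.1551,  0.0315]), 0.97)]
foot []
stud []
```

```bash
echo
```

```text
(no output)
```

View pics/t1.png

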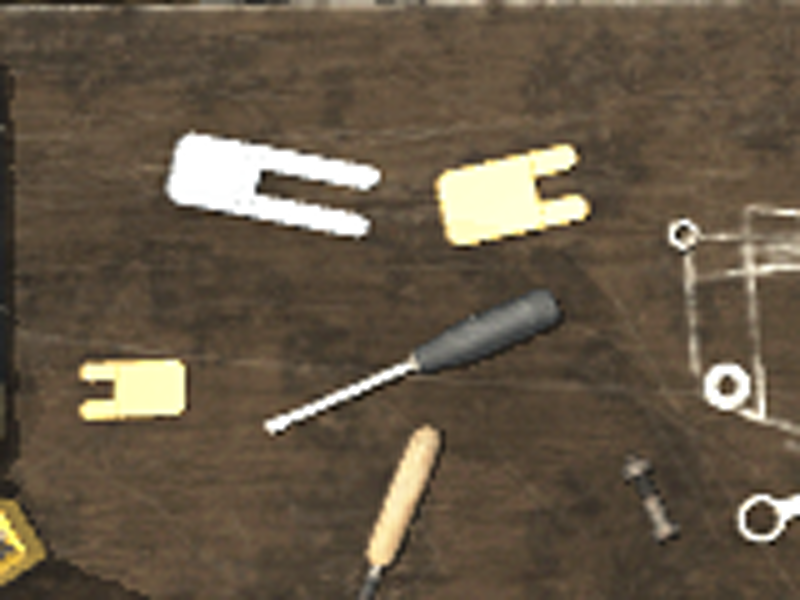

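View pics/t2.png

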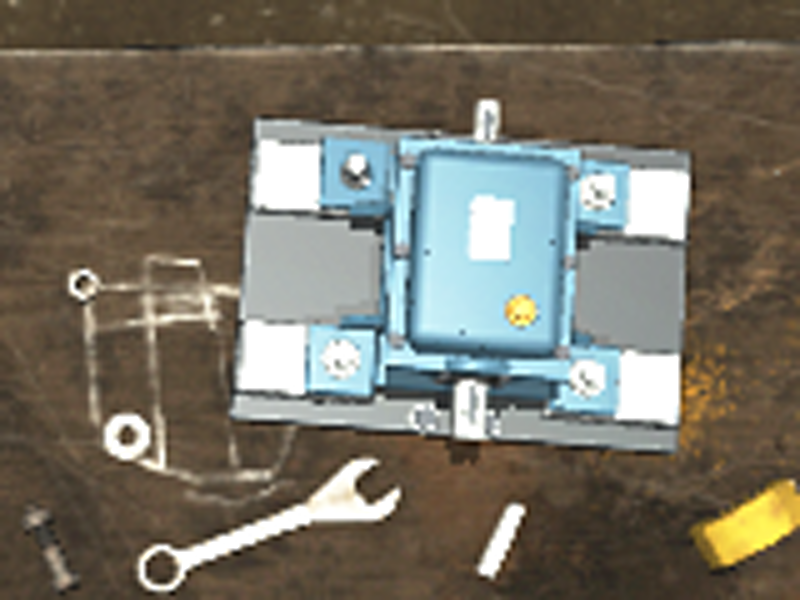

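View pics/s1.png

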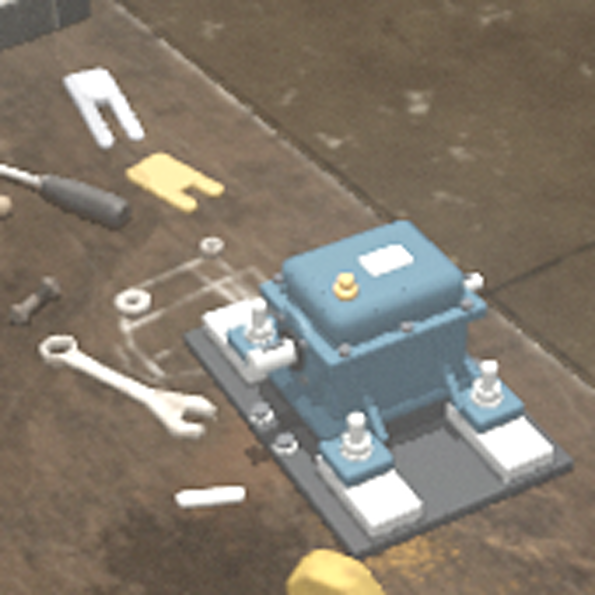

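Run:
```python
from h import *
t=cv2.imread('pics/top0.png'); I=manip.camera_info('top')
for n,(u,v),z in [('stud',(357,168),.076),('bTL',(257,118),.012),('bTR',(690,152),.012),('bBR',(678,450),.012),('bBL',(232,418),.012),('stud_nut_L',(341,357),.07),('stud R',(600,192),.07),('studBR',(588,377),.07)]:
    print(n,np.round(pix2plane(I,u/5+210-.4,v/5+140-.4,z),4))
for n,z in (('packer',.006),('taper',.006)):
    for d in manip.masks_of('top',n) if n!='x' else []:
        m=d['mask'].astype(np.uint8); print(n,d['p'],m.sum())
hsv=cv2.cvtColor(t,cv2.COLOR_BGR2HSV)
g=cv2.cvtColor(t,cv2.COLOR_BGR2GRAY)
for n,(x0,y0,x1,y1) in (('taper',(118,170,172,204)),('packer',(174,174,212,205)),('small',(102,218,131,238))):
    m=np.zeros_like(g); m[y0:y1,x0:x1]=(g[y0:y1,x0:x1]>140)*255
    c=max(cv2.findContours(m,0,2)[0],key=cv2.contourArea)
    r=cv2.minAreaRect(c); b=cv2.boxPoints(r)
    P=np.array([pix2plane(I,*p,.006) for p in b])
    print(n,np.round(P[:,:2],4).tolist(),np.round(P.mean(0)[:2],4),[round(np.linalg.norm(P[i]-P[i-1])*1000) for i in range(2)])
```

```text
stud [ 0.4898 -0.0803  0.076 ]
bTL [ 0.5372 -0.0199  0.012 ]
bTR [ 0.511 -0.305  0.012]
bBR [ 0.3149 -0.2879  0.012 ]
bBL [ 0.3397 -0.0005  0.012 ]
stud_nut_L [ 0.3715 -0.0679  0.07  ]
stud R [ 0.4738 -0.2335  0.07  ]
studBR [ 0.3569 -0.2213  0.07  ]
packer 0.85 381
packer 0.69 181
taper 0.62 486
taper [[0.4562, 0.4321], [0.5039, 0.4243], [0.4756, 0.2929], [0.4281, 0.3014]] [0.466  0.3627] [134, 48]
packer [[0.4711, 0.259], [0.4909, 0.1666], [0.4412, 0.1556], [0.4217, 0.2476]] [0.4562 0.2072] [51, 95]
small [[0.351, 0.4814], [0.3501, 0.4175], [0.3147, 0.4164], [0.3157, 0.48]] [0.3328 0.4488] [35, 64]
```

Request:
{"fn": "drive_tool", "kwargs": {"deltas": [[0.3,0,0,0,1],[0.3,0,0,0,1],[0.3,0,0,0,1],[0.3,0,0,0,1],[0.3,0,0,0,1],[0.3,0,0,0,0.54],[0.3,17,0,-48,0],[0.3,17,0,-48,0],[0.3,17,10,-48,0],[0.3,17,20,-48,0],[0.3,17,30,-48,0],[0.3,17,40,-48,0]], "squeeze": 40}}

```text
time_s: 2.35
tcp_pos: [0.3993, 0.3182, 0.1578]
eef_rot: [0.704, -0.702, -0.076, 0.074]
ft_force: [-0.4, 0.7, -0.7]
grip_width: 0.0595
```

Request:
{"fn": "drive_tool", "kwargs": {"deltas": [[0.3,17,0,-48,0],[0.3,16,0,-48,0],[0.3,0,0,0,0]]}}

```text
time_s: 2.72
tcp_pos: [0.4528, 0.228, 0.158]
eef_rot: [-0.703, 0.704, 0.073, -0.072]
ft_force: [-0.1, 0.3, -0.1]
grip_width: 0.0599
```

Run:
```python
from h import *
s=manip.sense(); print(s['time_s'],s['tcp_pos'],s['grip_width'],s['ft_force']); print(np.round(rot(s['eef_rot']),3))
im=manip.camera('wrist'); cv2.imwrite('pics/w1.png',im); I=manip.camera_info('wrist')
np.save('w1.npy',I,allow_pickle=True)
for n in ('packer','packer_slot'):
    print(n,[(np.round(d['centre'],4),round(d['p'],2)) for d in manip.spot_point('wrist',n)])
```

```text
2.725 [0.45279473 0.2279599  0.15799044] 0.05991628614518078 [-0.12135972  0.25975079 -0.07284732]
[[ 0.979  0.001 -0.203]
 [ 0.203 -0.001  0.979]
 [ 0.001 -1.    -0.001]]
packer [(array([0.4534, 0.2138, 0.002 ]), 0.96)]
packer_slot [(array([0.4614, 0.1894, 0.0009]), 0.94), (array([0.4668, 0.366 , 0.0031]), 0.22)]
```

View pics/w1.png

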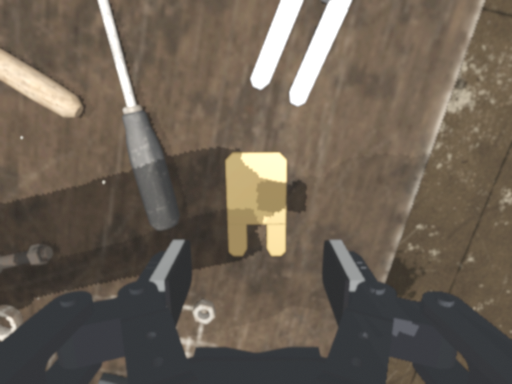

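Run:
```python
from h import *
im=cv2.imread('pics/w1.png'); I=np.load('w1.npy',allow_pickle=True).item()
h=cv2.cvtColor(im,cv2.COLOR_BGR2HSV)
m=np.zeros(im.shape[:2],np.uint8); m[140:270,215:300]=((h[140:270,215:300,1]>70)&(h[140:270,215:300,2]>105)&(h[140:270,215:300,0]<35))*255
cv2.imwrite('pics/m1.png',m)
c=max(cv2.findContours(m,0,1)[0],key=cv2.contourArea)
P=np.array([pix2plane(I,*p,.006)[:2] for p in c[:,0,:]]).astype(np.float32)*1000
r=cv2.minAreaRect(P); print(r, cv2.boxPoints(r))
```

```text
((458.1882019042969, 215.92611694335938), (58.675048828125, 104.74673461914062), 13.317360877990723) [[417.57565 260.13336]
 [441.70352 158.20338]
 [498.80075 171.71887]
 [474.67288 273.64886]]
```

View pics/m1.png

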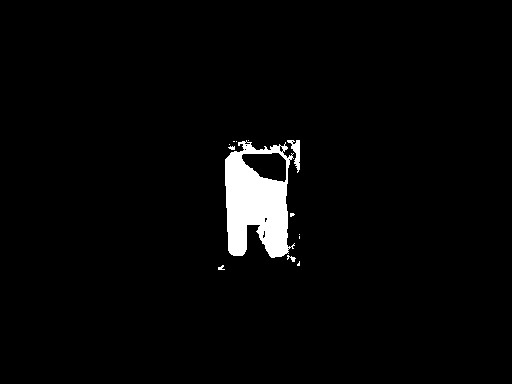

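Run:
```python
from h import *
im=cv2.imread('pics/w1.png'); I=np.load('w1.npy',allow_pickle=True).item()
m=np.zeros(im.shape[:2],np.uint8); m[140:270,215:300]=(im[140:270,215:300,1]>100)*255
print('axis',rot(I['attitude'])[:,2])
c=max(cv2.findContours(m,0,1)[0],key=cv2.contourArea)
P=np.array([pix2plane(I,*p,.006)[:2] for p in c[:,0,:]]).astype(np.float32)*1000
r=cv2.minAreaRect(P); print(r, cv2.boxPoints(r)); print(cv2.boundingRect(c))
```

```text
axis [ 0.05796315 -0.27080635 -0.96088719]
((459.7400207519531, 216.77366638183594), (61.76383972167969, 103.20535278320312), 11.920177459716797) [[418.86554 260.88498]
 [440.1825  159.90512]
 [500.6145  172.66235]
 [479.29755 273.6422 ]]
(225, 140, 75, 117)
```

Run:
```python
from h import *
im=cv2.imread('pics/w1.png'); I=np.load('w1.npy',allow_pickle=True).item()
m=np.zeros(im.shape[:2],np.uint8); m[145:265,215:296]=(im[145:265,215:296,1]>118)*255
m=cv2.morphologyEx(m,cv2.MORPH_OPEN,np.ones((7,7)))
cv2.imwrite('pics/m2.png',m)
c=max(cv2.findContours(m,0,1)[0],key=cv2.contourArea)
P=np.array([pix2plane(I,*p,.006)[:2] for p in c[:,0,:]]).astype(np.float32)*1000
r=cv2.minAreaRect(P); print(r, cv2.boxPoints(r)); print(cv2.boundingRect(c))
```

```text
((456.1659851074219, 211.4052734375), (51.60690689086914, 94.61673736572266), 12.555685997009277) [[420.6953  251.9729 ]
 [441.26392 159.6189 ]
 [491.63666 170.83765]
 [471.06805 263.19165]]
(225, 151, 63, 106)
```

Request:
{"fn": "drive_tool", "kwargs": {"deltas": [[0.3,0,30,5,0],[0.3,0,40,0,0],[0.3,0,35,0,0],[0.3,0,20,0,0],[0.3,0,2,0,0],[0.3,0,0,0,0]]}}

```text
time_s: 3.62
tcp_pos: [0.4494, 0.238, 0.0312]
eef_rot: [0.703, -0.703, -0.075, 0.075]
ft_force: [0.2, -0.2, -0.2]
grip_width: 0.0597
```

Request:
{"fn": "drive_tool", "kwargs": {"deltas": [[0.3,0,2,0,0],[0.3,0,1,0,0],[0.3,0,0,0,0]]}}

```text
time_s: 4.0
tcp_pos: [0.4496, 0.2372, 0.028]
eef_rot: [0.703, -0.703, -0.075, 0.075]
ft_force: [0.4, -0.7, 0.5]
grip_width: 0.0604
```

Run:
```python
from h import *
s=manip.sense(); print(s['time_s'],s['tcp_pos'],s['grip_width'],s['ft_force'])
im=manip.camera('side'); crop(im,190,110,290,210,6,'pics/s2.png')
im=manip.camera('wrist'); cv2.imwrite('pics/w2.png',im)
```

```text
4.0 [0.44960833 0.23717246 0.02801267] 0.06040509178458046 [ 0.36772607 -0.66822582  0.54845581]
```

View pics/s2.png

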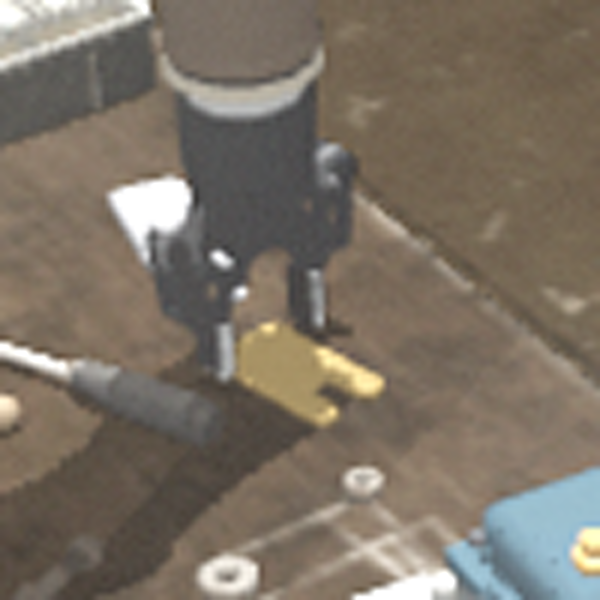

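View pics/w2.png

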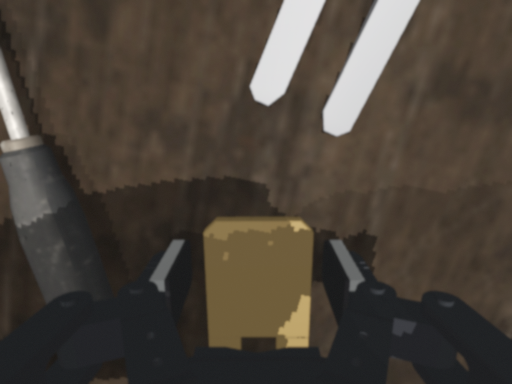

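Request:
{"fn": "drive_tool", "kwargs": {"deltas": [[0.3,0,1.5,0,0],[0.3,0,0,0,0]]}}

```text
time_s: 4.35
tcp_pos: [0.4494, 0.237, 0.0261]
eef_rot: [-0.703, 0.703, 0.075, -0.075]
ft_force: [0.5, -0.1, -0.6]
grip_width: 0.0597
```

Request:
{"fn": "drive_tool", "kwargs": {"deltas": [[0.3,0,1.5,0,0],[0.3,0,0,0,0]]}}

```text
time_s: 4.6
tcp_pos: [0.4494, 0.237, 0.0245]
eef_rot: [-0.703, 0.703, 0.075, -0.075]
ft_force: [-0.1, -0.8, -0.5]
grip_width: 0.06
```

Request:
{"fn": "drive_tool", "kwargs": {"deltas": [[0.3,0,1.5,0,0],[0.3,0,0,0,0]]}}

```text
time_s: 4.85
tcp_pos: [0.4494, 0.237, 0.0231]
eef_rot: [-0.703, 0.703, 0.075, -0.075]
ft_force: [-0.7, -0.3, 0.2]
grip_width: 0.0599
```

Request:
{"fn": "drive_tool", "kwargs": {"deltas": [[0.3,0,1,0,0],[0.42,0,0,0,0],[0.6,0,0,0,0],[0.6,0,0,0,0]], "squeeze": 40}}

```text
time_s: 5.35
tcp_pos: [0.4495, 0.2371, 0.0225]
eef_rot: [0.703, -0.703, -0.075, 0.075]
ft_force: [-0.7, -1.3, 5.1]
grip_width: 0.0485
```

Request:
{"fn": "drive_tool", "kwargs": {"deltas": [[0.6,0,-10,0,0],[0.6,0,-35,0,0],[0.6,0,-35,0,0.86],[0.6,0,-35,0,0.86],[0.6,0,-35,0,0],[0.6,-10.5,0,-47,0],[0.6,-10.5,0,-47,0],[0.6,-10.5,0,-47,0],[0.6,-10.5,0,-47,0],[0.6,-10.5,0,-47,0],[0.6,-10.5,0,-47,0],[0.6,0,0,0,0]]}}

```text
time_s: 6.85
tcp_pos: [0.3602, -0.041, 0.1725]
eef_rot: [0.707, -0.706, 0.033, -0.033]
ft_force: [0.9, 0.3, -1.0]
grip_width: 0.0489
```

Request:
{"fn": "drive_tool", "kwargs": {"deltas": [[0.6,0,0,0,0],[0.6,0,0,0,0]]}}

```text
time_s: 7.1
tcp_pos: [0.3623, -0.0375, 0.1723]
eef_rot: [0.707, -0.706, 0.03, -0.031]
ft_force: [0.4, -0.2, -0.9]
grip_width: 0.0484
```

Run:
```python
from h import *
s=manip.sense(); print(s['time_s'],s['tcp_pos'],s['grip_width'],s['ft_force'],s['torque']);print(np.round(rot(s['eef_rot']),3))
I=manip.camera_info('wrist');im=manip.camera('wrist'); cv2.imwrite('pics/w3.png',im)
np.save('w3.npy',I,allow_pickle=True)
for n in ('stud','foot','gearbox','packer_slot','packer'):
    print(n,[(np.round(d['centre'],4),round(d['p'],2)) for d in manip.spot_point('wrist',n)])
im=manip.camera('side'); crop(im,190,100,370,290,3,'pics/s3.png')
for n in ('stud','foot','packer_slot','packer'):
    print(n,[(np.round(d['centre'],4),round(d['p'],2)) for d in manip.spot_point('side',n)])
```

```text
7.1 [ 0.36226824 -0.03747006  0.17232753] 0.048386905176973596 [ 0.39949397 -0.23885513 -0.94410436] [ 0.04371259  0.0163944  -0.01791499]
[[ 0.996  0.     0.086]
 [-0.086  0.     0.996]
 [ 0.    -1.     0.   ]]
stud [(array([ 0.4938, -0.0786,  0.0784]), 0.7), (array([ 0.3603, -0.0652,  0.1502]), 0.28)]
foot [(array([ 0.4953, -0.0809,  0.0317]), 0.71)]
gearbox []
packer_slot [(array([ 0.3574, -0.0883,  0.1539]), 0.6), (array([ 0.4916, -0.0785,  0.081 ]), 0.55)]
packer [(array([ 0.3588, -0.065 ,  0.1533]), 0.67)]
stud []
foot []
packer_slot [(array([ 0.3595, -0.0844,  0.1532]), 0.77), (array([0.3309, 0.4681, 0.    ]), 0.47)]
packer [(array([ 0.3602, -0.0718,  0.1491]), 0.83), (array([0.3313, 0.4525, 0.0017]), 0.39)]
```

View pics/w3.png

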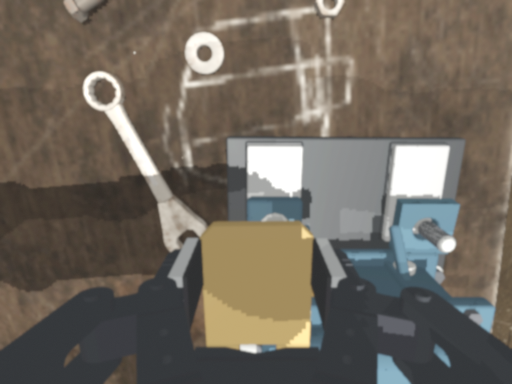

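View pics/s3.png

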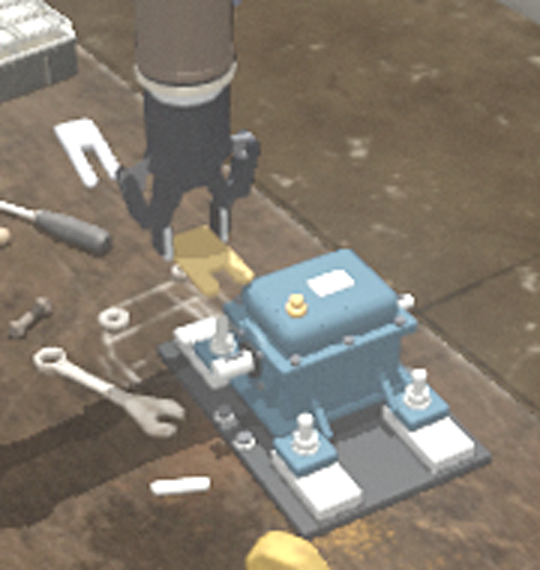

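Run:
```python
from h import *
im=cv2.imread('pics/w3.png'); I=np.load('w3.npy',allow_pickle=True).item()
crop(im,360,120,512,310,4,'pics/w3c.png')
for n,u,v,z in [('stud',447,243,.076),('bl',228,138,.012),('br',463,138,.012),('padL',395,145,.02),('padR',447,145,.02),('pkL',204,226,.156),('pkR',312,226,.156),('pktop',258,221,.156)]: 
    p=pix2plane(I,u,v,z); print(n,np.round(p,4))
```

```text
stud [ 0.494  -0.0775  0.076 ]
bl [0.3427 0.0018 0.012 ]
br [ 0.5377 -0.0151  0.012 ]
padL [ 0.4782 -0.0147  0.02  ]
padR [ 0.5204 -0.0183  0.02  ]
pkL [ 0.3417 -0.0197  0.156 ]
pkR [ 0.3885 -0.0237  0.156 ]
pktop [ 0.3653 -0.0194  0.156 ]
```

View pics/w3c.png

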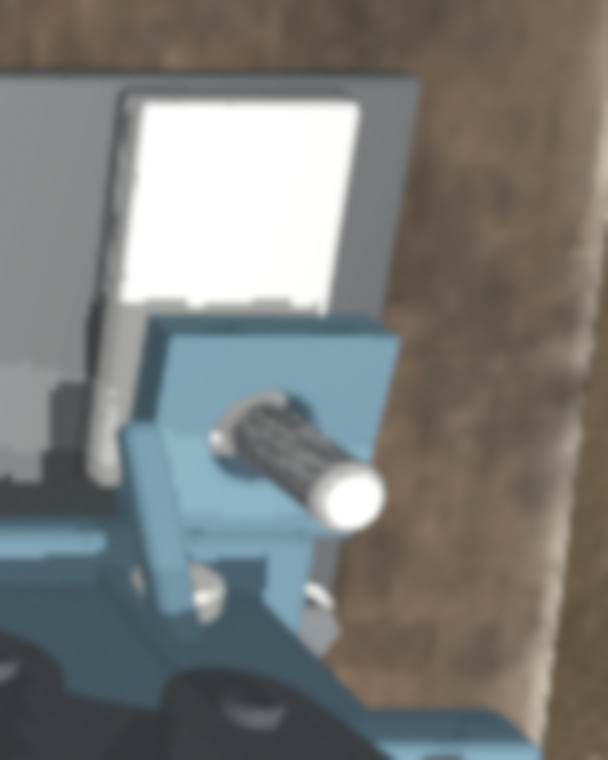

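Request:
{"fn": "drive_tool", "kwargs": {"deltas": [[0.6,33,0,20,0],[0.6,33,0,20,0],[0.6,33,0,20,0],[0.6,34,0,20,0],[0.6,0,30,0,0],[0.6,0,30,0,0],[0.6,0,30,0,0],[0.6,0,0,0,0],[0.6,0,0,0,0]]}}

```text
time_s: 8.78
tcp_pos: [0.5019, 0.0295, 0.083]
eef_rot: [0.706, -0.706, 0.031, -0.032]
ft_force: [0.7, -0.1, -1.7]
grip_width: 0.0485
```

Run:
```python
from h import *
s=manip.sense(); print(s['time_s'],s['tcp_pos'],s['grip_width'],s['ft_force']);print(np.round(rot(s['eef_rot']),3))
R_=rot(s['eef_rot']); d=np.array([.5016,.0306,.0475])-s['tcp_pos']; print(np.round(R_.T@d*1000,1))
im=manip.camera('top'); crop(im,210,140,340,230,6,'pics/t4.png')
im=manip.camera('side'); crop(im,200,120,330,260,4,'pics/s4.png')
```

```text
8.775 [0.50192538 0.02952737 0.08299542] 0.048530241107215294 [ 0.71264195 -0.13114988 -1.72558404]
[[ 0.996  0.001  0.088]
 [-0.088  0.     0.996]
 [ 0.001 -1.     0.   ]]
[-0.4 35.5  1. ]
```

View pics/t4.png

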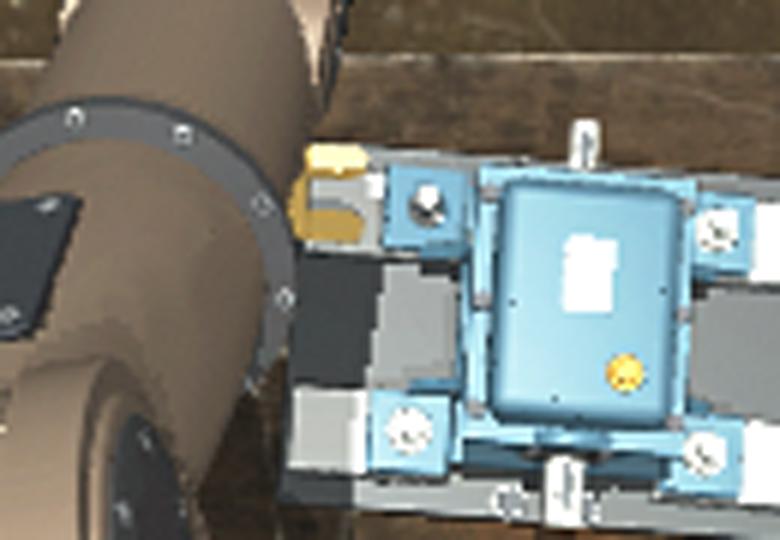

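View pics/s4.png

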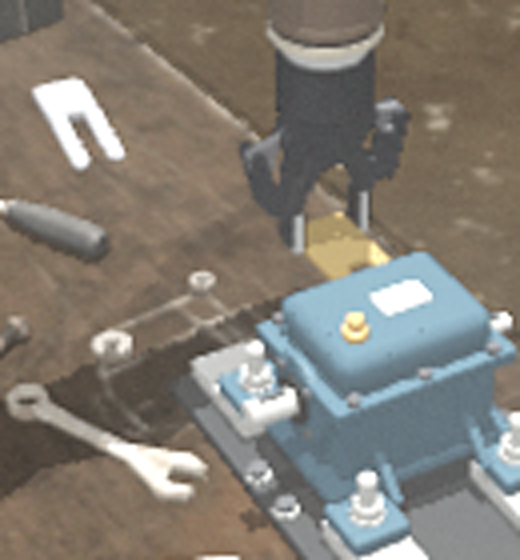

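Run:
```python
from h import *
I=manip.camera_info('top')
f=lambda u,v,z: pix2plane(I,210+u/6-.42,140+v/6-.42,z)
print('top of stud',f(430,197,.076)); 
for n,u,v in (('upper out',370,145),('upper in',370,174),('low in',364,207),('low out',362,243),('closed',306,198)): print(n,f(u,v,.0665))
```

```text
top of stud [ 0.49229012 -0.08112077  0.076     ]
upper out [ 0.52259346 -0.05081258  0.0665    ]
upper in [ 0.50697415 -0.05049556  0.0665    ]
low in [ 0.48930513 -0.04698159  0.0665    ]
low out [ 0.47008239 -0.04554885  0.0665    ]
closed [ 0.49449317 -0.01658198  0.0665    ]
```

Request:
{"fn": "drive_tool", "kwargs": {"deltas": [[0.6,-1.2,20,2,0],[0.6,0,15,0,0],[0.6,0,0,0,0],[0.6,0,0,0,0]]}}

```text
time_s: 9.38
tcp_pos: [0.5007, 0.0316, 0.0477]
eef_rot: [0.706, -0.706, 0.031, -0.031]
ft_force: [0.8, -0.3, -1.3]
grip_width: 0.0488
```

Request:
{"fn": "drive_tool", "kwargs": {"deltas": [[0.6,0,1.5,0,0],[0.6,0,1,0,0],[0.6,0,0,0,0]]}}

```text
time_s: 9.75
tcp_pos: [0.5004, 0.0318, 0.0448]
eef_rot: [0.706, -0.706, 0.031, -0.031]
ft_force: [-0.6, 0.8, -1.6]
grip_width: 0.0483
```

Request:
{"fn": "drive_tool", "kwargs": {"deltas": [[0.6,0,1,0,0],[0.6,0,0,0,0],[0.6,0,0,0,0]]}}

```text
time_s: 10.12
tcp_pos: [0.5004, 0.0318, 0.0437]
eef_rot: [0.706, -0.706, 0.031, -0.031]
ft_force: [0.1, -0.1, -1.2]
grip_width: 0.0484
```

Request:
{"fn": "drive_tool", "kwargs": {"deltas": [[0.6,0,1,0,0],[0.6,0,0,0,0]]}}

```text
time_s: 10.38
tcp_pos: [0.5005, 0.0318, 0.0428]
eef_rot: [0.706, -0.706, 0.031, -0.031]
ft_force: [0.4, 0.5, 0.8]
grip_width: 0.0486
```

Request:
{"fn": "drive_tool", "kwargs": {"deltas": [[0.6,0,0.7,0,0],[0.6,0,0,0,0]]}}

```text
time_s: 10.62
tcp_pos: [0.5004, 0.0318, 0.0421]
eef_rot: [0.706, -0.706, 0.031, -0.031]
ft_force: [-0.5, 1.2, 2.8]
grip_width: 0.0486
```

Request:
{"fn": "drive_tool", "kwargs": {"deltas": [[0.6,0,0.7,0,0],[0.6,0,0,0,0]]}}

```text
time_s: 10.88
tcp_pos: [0.5005, 0.0318, 0.0414]
eef_rot: [0.706, -0.706, 0.031, -0.031]
ft_force: [-1.0, 1.4, 5.2]
grip_width: 0.0485
```

Request:
{"fn": "drive_tool", "kwargs": {"deltas": [[0.6,0,-1.8,0,0],[0.6,0,0,-8,0],[0.6,0,0,-8,0],[0.6,0,0,-8,0],[0.6,0,0,0,0],[0.6,0,0,0,0]]}}

```text
time_s: 11.62
tcp_pos: [0.4983, 0.007, 0.0431]
eef_rot: [-0.706, 0.707, -0.031, 0.032]
ft_force: [-0.6, -3.3, 2.6]
grip_width: 0.0484
```

Run:
```python
from h import *
s=manip.sense(); print(s['time_s'],s['tcp_pos'],s['grip_width'],s['ft_force'])
im=manip.camera('top'); crop(im,230,140,330,220,6,'pics/t5.png')
```

```text
11.625 [0.49829658 0.00697162 0.04313988] 0.04840591667294477 [-0.56234298 -3.28065775  2.59122456]
```

View pics/t5.png

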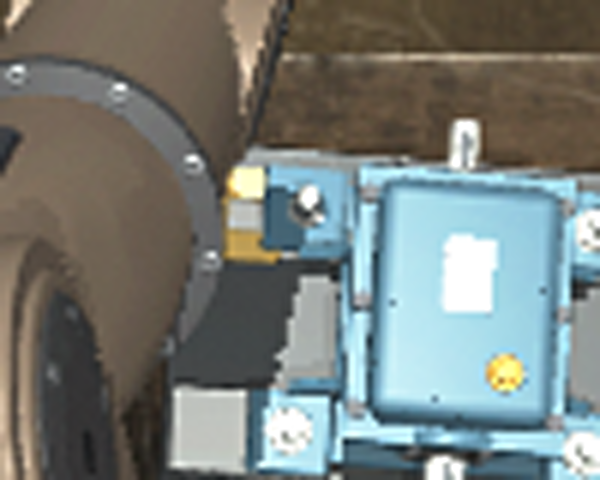

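Request:
{"fn": "drive_tool", "kwargs": {"deltas": [[0.6,0,-0.4,-4,0],[0.6,0,0,-8,0],[0.6,0,0,-8,0],[0.6,0,0,-4,0],[0.6,0,0,0,0]]}}

```text
time_s: 12.3
tcp_pos: [0.496, -0.0168, 0.0434]
eef_rot: [-0.706, 0.707, -0.032, 0.031]
ft_force: [-0.0, -0.4, -1.5]
grip_width: 0.0485
```

Request:
{"fn": "drive_tool", "kwargs": {"deltas": [[0.6,0,0,-2,0],[0.6,0,0,-2,0],[0.6,0,0,0,0]]}}

```text
time_s: 12.68
tcp_pos: [0.4958, -0.0201, 0.0435]
eef_rot: [-0.706, 0.706, -0.031, 0.031]
ft_force: [0.5, 0.0, -1.2]
grip_width: 0.0489
```

Request:
{"fn": "drive_tool", "kwargs": {"deltas": [[0.6,0,0,-2,0],[0.6,0,0,-1,0],[0.6,0,0,0,0]]}}

```text
time_s: 13.05
tcp_pos: [0.4955, -0.0232, 0.0435]
eef_rot: [-0.706, 0.706, -0.031, 0.031]
ft_force: [-0.4, -0.4, -2.3]
grip_width: 0.0483
```

Request:
{"fn": "drive_tool", "kwargs": {"deltas": [[0.6,0,0,-1.5,0],[0.6,0,0,0,0]]}}

```text
time_s: 13.3
tcp_pos: [0.4954, -0.0247, 0.0435]
eef_rot: [-0.706, 0.706, -0.031, 0.031]
ft_force: [-0.1, -0.3, -1.1]
grip_width: 0.0482
```

Request:
{"fn": "drive_tool", "kwargs": {"deltas": [[0.6,0,0,-1.5,0],[0.6,0,0,0,0]]}}

```text
time_s: 13.55
tcp_pos: [0.4953, -0.0262, 0.0435]
eef_rot: [-0.706, 0.706, -0.031, 0.031]
ft_force: [-0.5, 0.0, -1.0]
grip_width: 0.0483
```

Request:
{"fn": "drive_tool", "kwargs": {"deltas": [[0.6,0,0,-1,0],[0.6,0,0,0,0]]}}

```text
time_s: 13.8
tcp_pos: [0.4952, -0.0271, 0.0435]
eef_rot: [-0.706, 0.706, -0.031, 0.031]
ft_force: [0.0, -0.3, -2.2]
grip_width: 0.0487
```

Request:
{"fn": "drive_tool", "kwargs": {"deltas": [[0.6,0,0,-1,0],[0.6,0,0,0,0]]}}

```text
time_s: 14.05
tcp_pos: [0.4951, -0.0274, 0.0435]
eef_rot: [0.707, -0.706, 0.031, -0.031]
ft_force: [-0.7, 4.0, -0.9]
grip_width: 0.0487
```

Request:
{"fn": "drive_tool", "kwargs": {"deltas": [[0.6,0,0,-1,0],[0.6,0,0,0,0]]}}

```text
time_s: 14.3
tcp_pos: [0.4951, -0.0276, 0.0435]
eef_rot: [0.707, -0.706, 0.031, -0.031]
ft_force: [-0.1, 8.2, -1.1]
grip_width: 0.0484
```

Request:
{"fn": "drive_tool", "kwargs": {"deltas": [[0.6,0,0,-1,0],[0.6,0,0,0,0]]}}

```text
time_s: 14.55
tcp_pos: [0.4951, -0.0277, 0.0435]
eef_rot: [0.707, -0.706, 0.031, -0.03]
ft_force: [0.9, 10.1, -0.8]
grip_width: 0.0483
```

Request:
{"fn": "drive_tool", "kwargs": {"deltas": [[0.6,0,0,-1,0],[0.6,0,0,0,0]]}}

```text
time_s: 14.8
tcp_pos: [0.495, -0.0278, 0.0435]
eef_rot: [0.708, -0.705, 0.03, -0.03]
ft_force: [0.4, 12.9, -1.5]
grip_width: 0.0486
```

Request:
{"fn": "drive_tool", "kwargs": {"deltas": [[0.6,0,0.5,2.5,0],[0.6,0,0,0,0]]}}

```text
time_s: 15.05
tcp_pos: [0.4951, -0.0275, 0.0434]
eef_rot: [0.707, -0.706, 0.031, -0.031]
ft_force: [-2.2, 6.5, 6.4]
grip_width: 0.0482
```

Request:
{"fn": "drive_tool", "kwargs": {"deltas": [[0.3,0,0,0,0],[0.3,0,0,0,0],[0.3,0,0,0,0],[0.3,0,-20,0,0],[0.3,0,-40,0,0],[0.3,0,-40,0,0],[0.3,0,0,0,0]]}}

```text
time_s: 15.92
tcp_pos: [0.4969, -0.0288, 0.1455]
eef_rot: [0.707, -0.706, 0.029, -0.033]
ft_force: [0.5, 0.3, -0.3]
grip_width: 0.0596
```

Run:
```python
from h import *
s=manip.sense(); print(s['time_s'],s['tcp_pos'],s['grip_width'],s['ft_force'])
I=manip.camera_info('wrist');im=manip.camera('wrist'); cv2.imwrite('pics/w6.png',im)
np.save('w6.npy',I,allow_pickle=True)
```

```text
15.925 [ 0.49685597 -0.02880901  0.14549326] 0.05963632886673034 [ 0.46858226  0.31746054 -0.33899741]
```

View pics/w6.png

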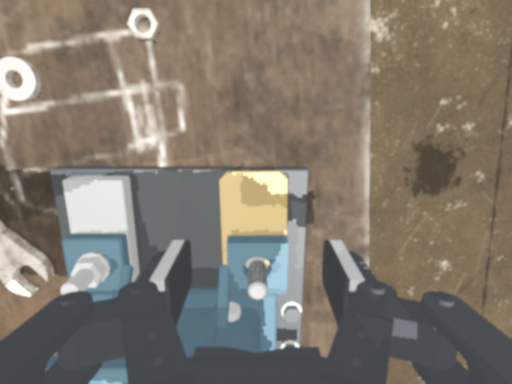

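Run:
```python
from h import *
im=cv2.imread('pics/w6.png'); I=np.load('w6.npy',allow_pickle=True).item()
crop(im,200,150,330,320,4,'pics/w6c.png')
a=pix2plane(I,220,174,.0265);b=pix2plane(I,288,174,.0265);t=pix2plane(I,254,171,.0265);s=pix2plane(I,258,288,.076)
print(a,b,t,s,t-s)
```

```text
[ 0.47309903 -0.01045322  0.0265    ] [ 0.52260787 -0.01489295  0.0265    ] [ 0.49804123 -0.01044339  0.0265    ] [ 0.49474925 -0.07630778  0.076     ] [ 0.00329198  0.06586438 -0.0495    ]
```

View pics/w6c.png

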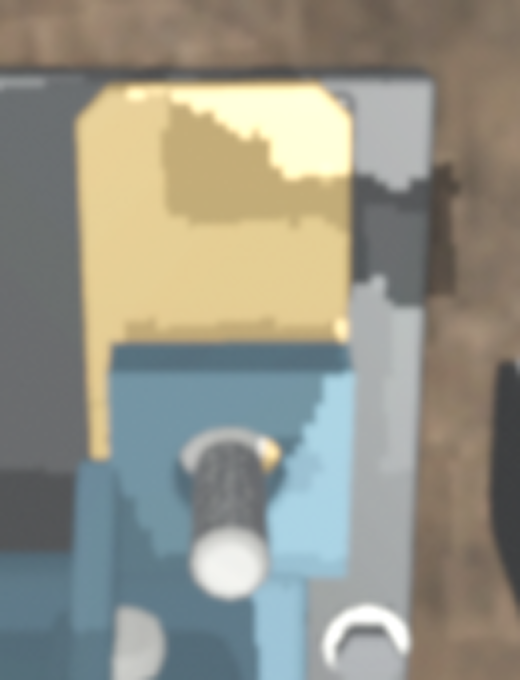

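Request:
{"fn": "drive_tool", "kwargs": {"deltas": [[0.3,0,0,25,0],[0.3,-7,0,50,0],[0.3,-7,0,50,0],[0.3,-7,0,50,0],[0.3,-7,0,50,0],[0.3,-7,0,50,0],[0.3,-7,0,50,0],[0.3,-7,0,50,0],[0.3,-9,0,40,0],[0.3,-9,0,14,0],[0.3,0,0,0,0.71],[0.3,0,0,0,0]]}}

```text
time_s: 17.48
tcp_pos: [0.4658, 0.4035, 0.1419]
eef_rot: [-0.702, 0.704, -0.075, 0.075]
ft_force: [0.1, 0.1, -0.1]
grip_width: 0.06
```

Request:
{"fn": "drive_tool", "kwargs": {"deltas": [[0.3,0,0,0,0]]}}

```text
time_s: 17.6
tcp_pos: [0.4662, 0.4036, 0.1426]
eef_rot: [-0.703, 0.704, -0.075, 0.074]
ft_force: [0.6, 0.7, -0.6]
grip_width: 0.0596
```

Run:
```python
from h import *
s=manip.sense(); print(s['time_s'],s['tcp_pos'],s['grip_width'],s['ft_force']);print(np.round(rot(s['eef_rot']),3))
I=manip.camera_info('wrist');im=manip.camera('wrist'); cv2.imwrite('pics/w7.png',im)
np.save('w7.npy',I,allow_pickle=True)
m=((im.min(2)>150)*255).astype(np.uint8); m=cv2.morphologyEx(m,cv2.MORPH_OPEN,np.ones((5,5)))
for c in sorted(cv2.findContours(m,0,1)[0],key=cv2.contourArea)[-2:]:
    P=np.array([pix2plane(I,*p,.006)[:2] for p in c[:,0,:]]).astype(np.float32)*1000
    print(cv2.boundingRect(c),cv2.minAreaRect(P),cv2.boxPoints(cv2.minAreaRect(P)).tolist())
```

```text
17.6 [0.4662488  0.40363882 0.14257454] 0.05957871080571971 [ 0.61341926  0.68638132 -0.62794208]
[[ 0.978 -0.     0.209]
 [-0.209 -0.001  0.978]
 [-0.    -1.    -0.001]]
(42, 121, 70, 88) ((334.4476623535156, 450.69915771484375), (36.08382034301758, 65.78901672363281), 1.4660521745681763) [[315.570068359375, 483.12127685546875], [317.25323486328125, 417.35382080078125], [353.32525634765625, 418.27703857421875], [351.64208984375, 484.04449462890625]]
(234, 155, 62, 147) ((466.5997619628906, 364.8014221191406), (129.8177947998047, 47.936241149902344), 79.34635162353516) [[431.04498291015625, 305.4424133300781], [478.1549072265625, 296.5803527832031], [502.154541015625, 424.1604309082031], [455.04461669921875, 433.0224914550781]]
```

View pics/w7.png

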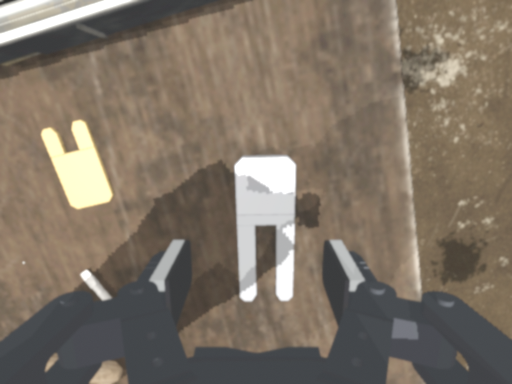

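Request:
{"fn": "drive_tool", "kwargs": {"deltas": [[0.3,6,0,3,0],[0.3,0,40,0,0],[0.3,0,40,0,0],[0.3,0,27,0,0],[0.3,0,8,0,0],[0.3,0,0,0,0]]}}

```text
time_s: 18.4
tcp_pos: [0.4731, 0.4063, 0.0282]
eef_rot: [-0.703, 0.703, -0.075, 0.075]
ft_force: [0.1, 0.4, 1.6]
grip_width: 0.0601
```

Run:
```python
from h import *
s=manip.sense(); print(s['time_s'],s['tcp_pos'],s['grip_width'],s['ft_force'])
im=manip.camera('wrist'); cv2.imwrite('pics/w8.png',im)
```

```text
18.4 [0.47311142 0.40633157 0.02818993] 0.060053414093671695 [0.12619782 0.42233636 1.55860313]
```

View pics/w8.png

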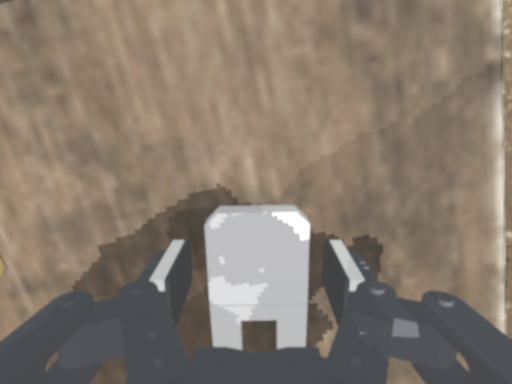

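Request:
{"fn": "drive_tool", "kwargs": {"deltas": [[0.3,0,3,0,0],[0.3,0,0,0,0],[0.45,0,0,0,0],[0.65,0,0,0,0],[0.65,0,0,0,0]], "squeeze": 60}}

```text
time_s: 19.08
tcp_pos: [0.473, 0.4067, 0.026]
eef_rot: [0.703, -0.703, 0.075, -0.075]
ft_force: [-0.4, -1.1, 7.6]
grip_width: 0.0439
```

Request:
{"fn": "drive_tool", "kwargs": {"deltas": [[0.65,0,0,0,0]]}}

```text
time_s: 19.2
tcp_pos: [0.4731, 0.4066, 0.026]
eef_rot: [0.703, -0.703, 0.075, -0.075]
ft_force: [-0.6, -1.2, 7.4]
grip_width: 0.0444
```

Request:
{"fn": "drive_tool", "kwargs": {"deltas": [[0.65,0,-10,0,0],[0.65,0,-35,0,0],[0.65,0,-35,0,0],[0.65,0,-30,0,-0.71],[0.65,8.5,0,-48,0],[0.65,8.5,0,-48,0],[0.65,8.5,0,-48,0],[0.65,8.5,0,-48,0],[0.65,8.5,0,-48,0],[0.65,8.5,0,-48,0],[0.65,9,0,-48,0],[0.65,0,0,0,0]]}}

```text
time_s: 20.7
tcp_pos: [0.5029, 0.0617, 0.1357]
eef_rot: [-0.706, 0.707, -0.033, 0.034]
ft_force: [-0.1, 1.5, -1.6]
grip_width: 0.0441
```

Request:
{"fn": "drive_tool", "kwargs": {"deltas": [[0.65,0,0,0,0],[0.65,0,0,0,0]]}}

```text
time_s: 20.95
tcp_pos: [0.5026, 0.0679, 0.135]
eef_rot: [0.707, -0.706, 0.03, -0.03]
ft_force: [0.3, 0.2, -2.5]
grip_width: 0.0442
```

Run:
```python
from h import *
s=manip.sense(); print(s['time_s'],s['tcp_pos'],s['grip_width'],s['ft_force'],s['torque']);print(np.round(rot(s['eef_rot']),3))
R_=rot(s['eef_rot']); d=np.array([.5030,.0624,.0556])-s['tcp_pos']; print(np.round(R_.T@d*1000,1))
im=manip.camera('top'); crop(im,210,140,340,230,6,'pics/t9.png')
im=manip.camera('side'); crop(im,200,100,330,240,4,'pics/s9.png')
im=manip.camera('wrist'); cv2.imwrite('pics/w9.png',im)
```

```text
20.95 [0.50264496 0.06785025 0.13503321] 0.04420452618721828 [ 0.34578556  0.23932277 -2.45022425] [ 0.04056609 -0.0287999  -0.04567264]
[[ 0.996 -0.     0.086]
 [-0.086  0.001  0.996]
 [-0.    -1.     0.001]]
[ 0.8 79.4 -5.4]
```

View pics/t9.png

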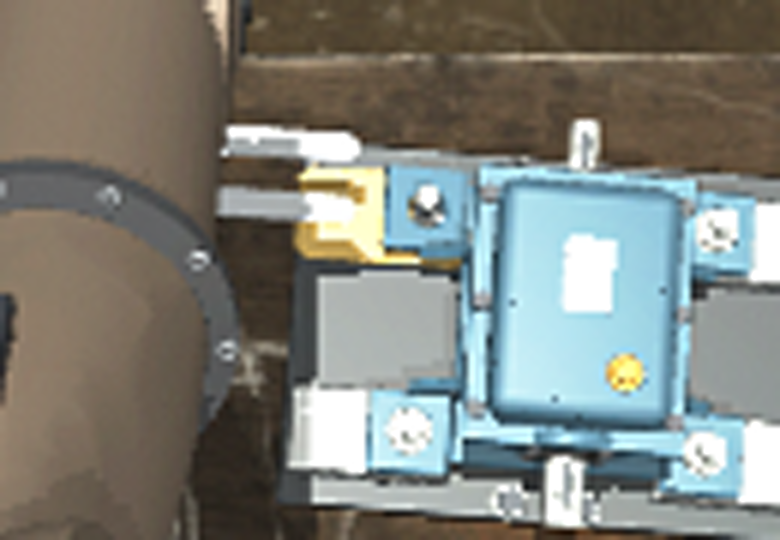

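View pics/s9.png

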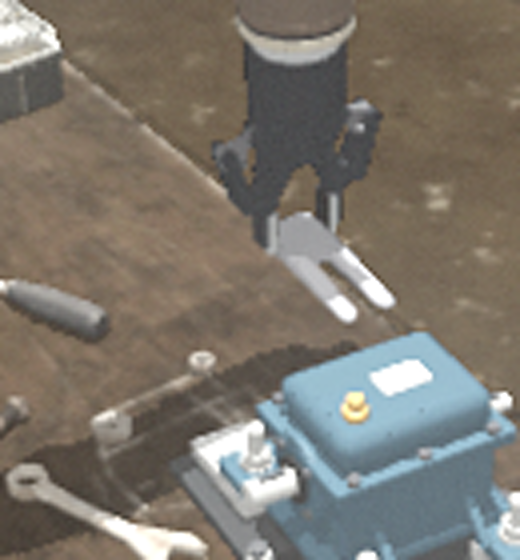

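View pics/w9.png

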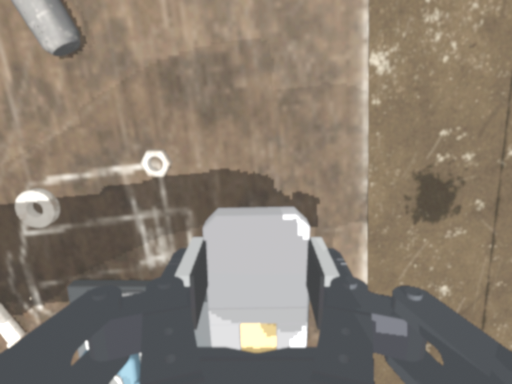

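Run:
```python
from h import *
I=manip.camera_info('top')
f=lambda u,v,z: pix2plane(I,210+u/6-.42,140+v/6-.42,z)
for n,u,v,z in (('tip c',355,176,.111),('up out',340,129,.112),('low out',335,222,.112),('tip',362,146,.111),('pk TL',303,166,.0266),('pk BL',297,258,.0266),('stud',430,197,.076)): print(n,f(u,v,z))
```

```text
tip c [ 0.49644057 -0.04056581  0.111     ]
up out [ 0.52079193 -0.03334151  0.112     ]
low out [ 0.47252664 -0.02991053  0.112     ]
tip [ 0.51201948 -0.04444058  0.111     ]
pk TL [ 0.52042534 -0.01627828  0.0266    ]
pk BL [ 0.46979526 -0.0122166   0.0266    ]
stud [ 0.49229012 -0.08112077  0.076     ]
```

Request:
{"fn": "drive_tool", "kwargs": {"deltas": [[0.65,0,30,0,0],[0.65,0,30,0,0],[0.65,0,15,0,0],[0.65,0,3,0,0],[0.65,0,0,0,0],[0.65,0,0,0,0]]}}

```text
time_s: 21.85
tcp_pos: [0.5034, 0.0666, 0.0578]
eef_rot: [0.707, -0.706, 0.031, -0.032]
ft_force: [0.0, -0.6, -1.9]
grip_width: 0.0442
```

Request:
{"fn": "drive_tool", "kwargs": {"deltas": [[0.65,0,1,0,0],[0.65,0,0,0,0]]}}

```text
time_s: 22.1
tcp_pos: [0.5029, 0.0665, 0.0563]
eef_rot: [0.707, -0.706, 0.031, -0.031]
ft_force: [0.2, -0.7, -1.8]
grip_width: 0.0441
```

Request:
{"fn": "drive_tool", "kwargs": {"deltas": [[0.65,0,0.8,0,0],[0.65,0,0,0,0]]}}

```text
time_s: 22.35
tcp_pos: [0.5028, 0.0664, 0.0552]
eef_rot: [0.706, -0.706, 0.031, -0.031]
ft_force: [-0.4, 0.2, -2.0]
grip_width: 0.0437
```

Request:
{"fn": "drive_tool", "kwargs": {"deltas": [[0.65,0,0.8,0,0],[0.65,0,0,0,0]]}}

```text
time_s: 22.6
tcp_pos: [0.5027, 0.0664, 0.0543]
eef_rot: [0.706, -0.706, 0.031, -0.031]
ft_force: [-0.4, -0.5, -2.2]
grip_width: 0.0442
```

Request:
{"fn": "drive_tool", "kwargs": {"deltas": [[0.65,0,0.8,0,0],[0.65,0,0,0,0]]}}

```text
time_s: 22.85
tcp_pos: [0.5027, 0.0664, 0.0535]
eef_rot: [-0.706, 0.706, -0.031, 0.031]
ft_force: [0.2, 0.6, -2.4]
grip_width: 0.044
```

Request:
{"fn": "drive_tool", "kwargs": {"deltas": [[0.65,0,0.7,0,0],[0.65,0,0,0,0]]}}

```text
time_s: 23.1
tcp_pos: [0.5028, 0.0665, 0.0529]
eef_rot: [0.706, -0.706, 0.031, -0.031]
ft_force: [-0.2, -0.5, -2.1]
grip_width: 0.044
```

Request:
{"fn": "drive_tool", "kwargs": {"deltas": [[0.65,0,0.7,0,0],[0.65,0,0,0,0]]}}

```text
time_s: 23.35
tcp_pos: [0.5029, 0.0665, 0.0522]
eef_rot: [0.706, -0.706, 0.031, -0.031]
ft_force: [-0.1, 1.2, -0.2]
grip_width: 0.0441
```

Request:
{"fn": "drive_tool", "kwargs": {"deltas": [[0.65,0,-0.4,-5,0],[0.65,0,0,-9,0],[0.65,0,0,-9,0],[0.65,0,0,-5,0],[0.65,0,0,0,0]]}}

```text
time_s: 23.98
tcp_pos: [0.5003, 0.0376, 0.0526]
eef_rot: [-0.706, 0.707, -0.032, 0.032]
ft_force: [-0.4, -1.2, -1.0]
grip_width: 0.0437
```

Request:
{"fn": "drive_tool", "kwargs": {"deltas": [[0.65,0,0,-5,0],[0.65,0,0,-8,0],[0.65,0,0,-8,0],[0.65,0,0,-4,0],[0.65,0,0,0,0]]}}

```text
time_s: 24.6
tcp_pos: [0.4981, 0.0127, 0.0527]
eef_rot: [-0.706, 0.707, -0.031, 0.032]
ft_force: [0.4, -1.8, 1.0]
grip_width: 0.0439
```

Run:
```python
from h import *
s=manip.sense(); print(s['time_s'],s['tcp_pos'],s['grip_width'],s['ft_force'],s['torque'])
im=manip.camera('top'); crop(im,230,140,330,220,6,'pics/t10.png')
im=manip.camera('side'); crop(im,220,120,350,260,4,'pics/s10.png')
```

```text
24.6 [0.49809038 0.01272691 0.05265122] 0.043915364798805506 [ 0.37065911 -1.813393    0.98832784] [-0.47391438  0.0461531   0.03748935]
```

View pics/t10.png

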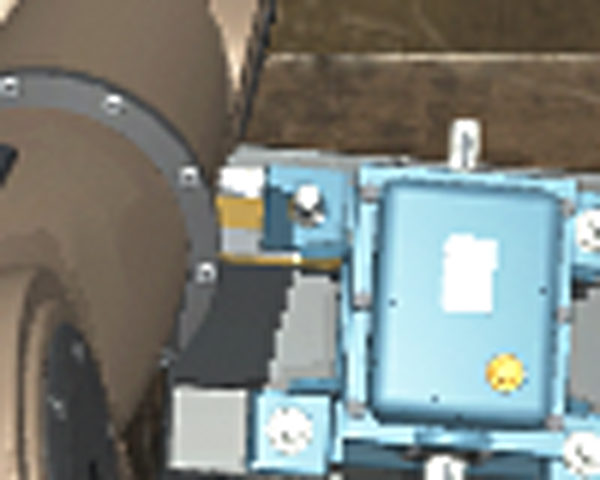

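Request:
{"fn": "drive_tool", "kwargs": {"deltas": [[0.65,0,0,-3,0],[0.65,0,0,-3,0],[0.65,0,0,-2,0],[0.65,0,0,0,0]]}}

```text
time_s: 25.2
tcp_pos: [0.4975, 0.0055, 0.0527]
eef_rot: [0.706, -0.706, 0.031, -0.031]
ft_force: [0.4, 1.8, 2.9]
grip_width: 0.0442
```

Request:
{"fn": "drive_tool", "kwargs": {"deltas": [[0.65,0,0,-2,0],[0.65,0,0,0,0]]}}

```text
time_s: 25.45
tcp_pos: [0.4973, 0.0036, 0.0527]
eef_rot: [0.706, -0.706, 0.031, -0.031]
ft_force: [-0.0, 3.2, 4.6]
grip_width: 0.044
```

Request:
{"fn": "drive_tool", "kwargs": {"deltas": [[0.65,0,0,-1.5,0],[0.65,0,0,0,0]]}}

```text
time_s: 25.7
tcp_pos: [0.4972, 0.0022, 0.0527]
eef_rot: [0.706, -0.706, 0.031, -0.031]
ft_force: [0.4, 3.9, 5.5]
grip_width: 0.0442
```

Request:
{"fn": "drive_tool", "kwargs": {"deltas": [[0.65,0,0,-1.5,0],[0.65,0,0,0,0]]}}

```text
time_s: 25.95
tcp_pos: [0.4971, 0.0007, 0.0527]
eef_rot: [0.706, -0.706, 0.031, -0.031]
ft_force: [0.5, 3.7, 5.1]
grip_width: 0.0441
```

Run:
```python
from h import *
s=manip.sense(); print(s['time_s'],s['tcp_pos'],s['grip_width'],s['ft_force'],s['torque'])
```

```text
25.95 [0.49708423 0.00073561 0.05267781] 0.04407720227751624 [0.50188112 3.66025263 5.0809362 ] [ 8.42886287e-01 -5.28123383e-02  3.32323742e-04]
```

Request:
{"fn": "drive_tool", "kwargs": {"deltas": [[0.65,0,-0.5,0,0],[0.65,0,0,0,0]]}}

```text
time_s: 26.2
tcp_pos: [0.4964, -0.0, 0.0528]
eef_rot: [-0.706, 0.707, -0.032, 0.031]
ft_force: [-1.0, -1.0, -0.4]
grip_width: 0.0441
```

Request:
{"fn": "drive_tool", "kwargs": {"deltas": [[0.65,0,0,-1.5,0],[0.65,0,0,0,0]]}}

```text
time_s: 26.45
tcp_pos: [0.4965, -0.0012, 0.0529]
eef_rot: [-0.706, 0.707, -0.032, 0.031]
ft_force: [0.9, -0.5, -2.5]
grip_width: 0.0442
```

Request:
{"fn": "drive_tool", "kwargs": {"deltas": [[0.65,0,0,-1.5,0],[0.65,0,0,0,0]]}}

```text
time_s: 26.7
tcp_pos: [0.4967, -0.0025, 0.0531]
eef_rot: [-0.706, 0.706, -0.031, 0.031]
ft_force: [-0.3, 0.5, -2.2]
grip_width: 0.0443
```

Request:
{"fn": "drive_tool", "kwargs": {"deltas": [[0.65,0,0.2,-1.5,0],[0.65,0,0,0,0]]}}

```text
time_s: 26.95
tcp_pos: [0.4966, -0.004, 0.0529]
eef_rot: [-0.706, 0.706, -0.031, 0.031]
ft_force: [0.3, -0.4, -1.4]
grip_width: 0.0439
```

Request:
{"fn": "drive_tool", "kwargs": {"deltas": [[0.65,0,0,-1.5,0],[0.65,0,0,0,0]]}}

```text
time_s: 27.2
tcp_pos: [0.4965, -0.0044, 0.0529]
eef_rot: [0.707, -0.706, 0.031, -0.031]
ft_force: [0.5, 5.2, -2.2]
grip_width: 0.044
```

Request:
{"fn": "drive_tool", "kwargs": {"deltas": [[0.65,0,0,-1,0],[0.65,0,0,0,0]]}}

```text
time_s: 27.45
tcp_pos: [0.4965, -0.0045, 0.0529]
eef_rot: [0.707, -0.706, 0.031, -0.031]
ft_force: [0.5, 8.8, -3.3]
grip_width: 0.044
```

Request:
{"fn": "drive_tool", "kwargs": {"deltas": [[0.65,0,0,-1,0],[0.65,0,0,0,0]]}}

```text
time_s: 27.7
tcp_pos: [0.4965, -0.0047, 0.0529]
eef_rot: [0.707, -0.705, 0.03, -0.03]
ft_force: [0.8, 11.7, -3.3]
grip_width: 0.0441
```

Request:
{"fn": "drive_tool", "kwargs": {"deltas": [[0.65,0,0,5,0],[0.65,0,0.3,0,0],[0.65,0,0,0,0]]}}

```text
time_s: 28.08
tcp_pos: [0.4967, -0.0025, 0.0527]
eef_rot: [-0.706, 0.706, -0.031, 0.031]
ft_force: [-2.1, 0.3, 1.9]
grip_width: 0.0442
```

Request:
{"fn": "drive_tool", "kwargs": {"deltas": [[0.65,0,0.1,-2,0],[0.65,0,0,0,0]]}}

```text
time_s: 28.32
tcp_pos: [0.4968, -0.0041, 0.0527]
eef_rot: [0.707, -0.706, 0.031, -0.031]
ft_force: [0.5, 3.4, 4.7]
grip_width: 0.0439
```

Request:
{"fn": "drive_tool", "kwargs": {"deltas": [[0.65,0,0,-1,0],[0.65,0,0,0,0]]}}

```text
time_s: 28.58
tcp_pos: [0.4969, -0.0043, 0.0527]
eef_rot: [0.707, -0.706, 0.031, -0.031]
ft_force: [-0.6, 5.6, 5.0]
grip_width: 0.0441
```

Request:
{"fn": "drive_tool", "kwargs": {"deltas": [[0.65,0,0,-1,0],[0.65,0,0,0,0]]}}

```text
time_s: 28.82
tcp_pos: [0.4969, -0.0045, 0.0528]
eef_rot: [0.707, -0.706, 0.03, -0.031]
ft_force: [-0.4, 8.3, 5.2]
grip_width: 0.0437
```

Request:
{"fn": "drive_tool", "kwargs": {"deltas": [[0.65,0,-0.3,0,0],[0.65,0,0,0,0]]}}

```text
time_s: 29.08
tcp_pos: [0.4968, -0.0046, 0.0528]
eef_rot: [0.707, -0.706, 0.03, -0.031]
ft_force: [1.3, 8.1, 0.8]
grip_width: 0.0441
```

Request:
{"fn": "drive_tool", "kwargs": {"deltas": [[0.65,0,0,-0.7,0],[0.65,0,0,0,0]]}}

```text
time_s: 29.32
tcp_pos: [0.4968, -0.0046, 0.0528]
eef_rot: [0.707, -0.706, 0.03, -0.031]
ft_force: [-0.1, 9.6, 0.1]
grip_width: 0.0438
```

Run:
```python
from h import *
s=manip.sense(); print(s['time_s'],s['tcp_pos'],s['grip_width'],s['ft_force'],s['torque'])
im=manip.camera('top'); crop(im,210,140,370,260,5,'pics/t11.png')
im=manip.camera('side'); crop(im,230,120,350,240,5,'pics/s11.png')
```

```text
29.325 [ 0.49680313 -0.00462174  0.05279722] 0.04380613280268865 [-0.10168576  9.55532258  0.13694575] [ 2.27969124 -0.26763499 -0.11470106]
```

View pics/t11.png

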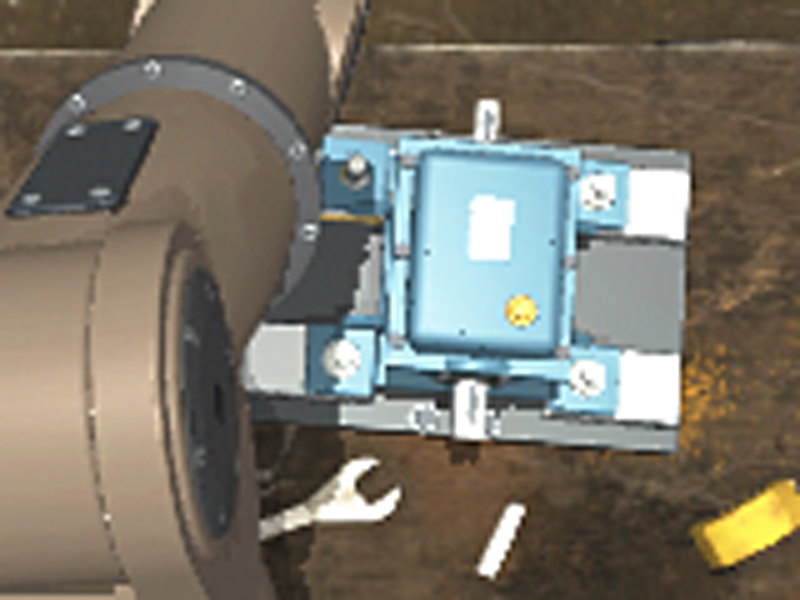

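View pics/s11.png

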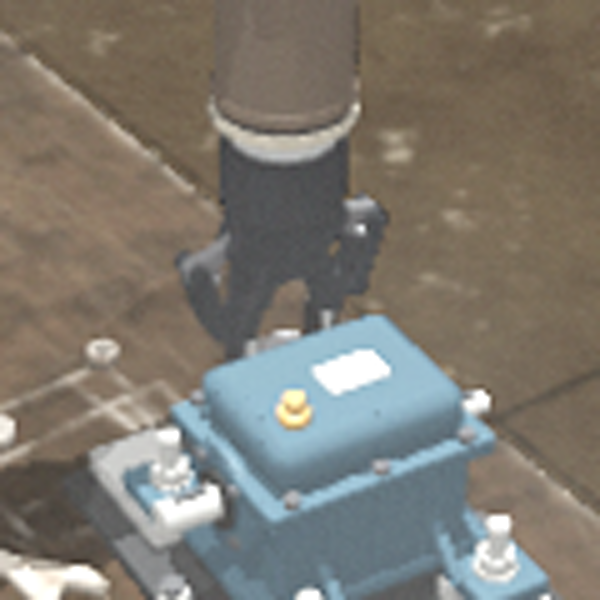

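Request:
{"fn": "drive_tool", "kwargs": {"deltas": [[0.65,0,0,2.5,0],[0.65,0,0,0,0]]}}

```text
time_s: 29.68
tcp_pos: [0.4968, -0.0045, 0.0528]
eef_rot: [-0.706, 0.706, -0.031, 0.031]
ft_force: [0.8, 3.0, -0.5]
grip_width: 0.0442
```

Request:
{"fn": "drive_tool", "kwargs": {"deltas": [[0.3,0,0,0,0],[0.3,0,0,0,0],[0.3,0,0,0,0],[0.3,0,0,0,0]], "squeeze": 30}}

```text
time_s: 30.18
tcp_pos: [0.4965, -0.0047, 0.0528]
eef_rot: [-0.706, 0.706, -0.031, 0.031]
ft_force: [0.7, -0.6, 0.9]
grip_width: 0.0601
```

Request:
{"fn": "drive_tool", "kwargs": {"deltas": [[0.3,0,-20,0,0],[0.3,0,-40,0,0],[0.3,0,-40,0,0],[0.3,0,0,0,0],[0.3,0,0,0,0]]}}

```text
time_s: 30.8
tcp_pos: [0.4962, -0.0043, 0.1525]
eef_rot: [0.707, -0.706, 0.031, -0.031]
ft_force: [0.2, 0.7, -0.6]
grip_width: 0.0598
```

Run:
```python
from h import *
s=manip.sense(); print(s['time_s'],s['tcp_pos'],s['grip_width'],s['ft_force'])
I=manip.camera_info('wrist');im=manip.camera('wrist'); cv2.imwrite('pics/w12.png',cv2.resize(im,None,fx=1.5,fy=1.5,interpolation=2))
np.save('w12.npy',I,allow_pickle=True)
```

```text
30.8 [ 0.49623395 -0.00433029  0.15248725] 0.05981631217219054 [ 0.19650681  0.67572411 -0.62167762]
```

View pics/w12.png

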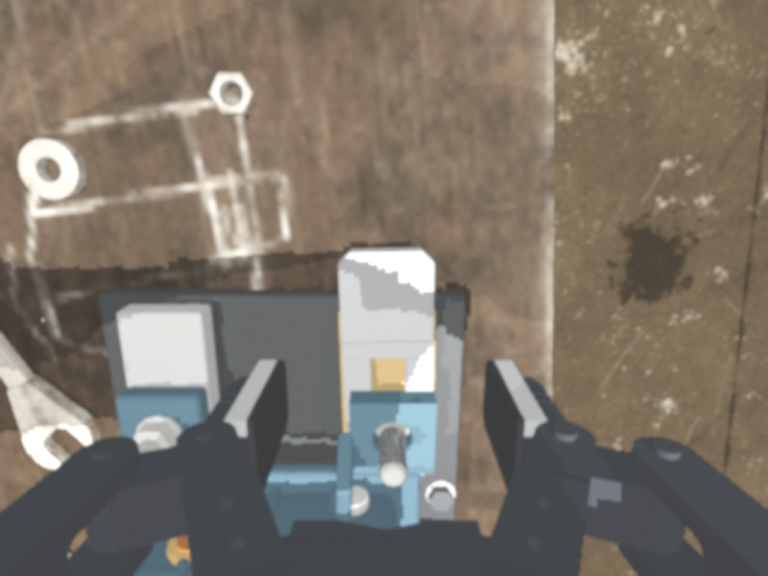

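Run:
```python
from h import *
I=np.load('w12.npy',allow_pickle=True).item()
im=cv2.imread('pics/w12.png')
cv2.imwrite('pics/w12c.png',cv2.resize(im[230:500,310:490],None,fx=2.2,fy=2.2,interpolation=2))
f=lambda u,v,z: pix2plane(I,u/1.5-.2,v/1.5-.2,z)
print('tail end',f(386,247,.037),'stud',f(393,474,.076),'knee',f(386,342,.037))
```

```text
tail end [0.4995141 0.019308  0.037    ] stud [ 0.4941508  -0.07783886  0.076     ] knee [ 0.49528784 -0.02901782  0.037     ]
```

View pics/w12c.png

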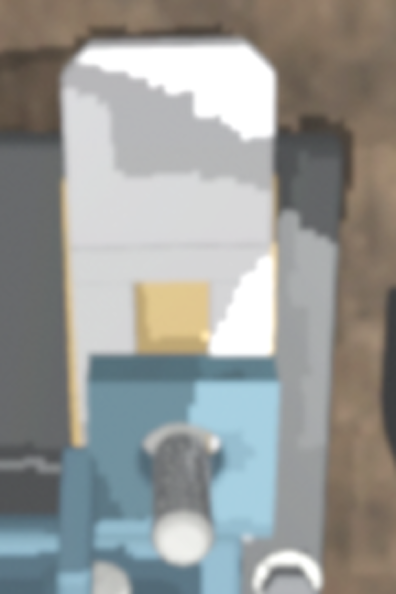

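Request:
{"fn": "drive_tool", "kwargs": {"deltas": [[1,4,0,22,0],[1,0,0,24,0],[1,0,0,0,0],[1,0,0,0,0],[1,0,0,0,0],[1,0,0,0,0]]}}

```text
time_s: 31.6
tcp_pos: [0.5044, 0.0403, 0.1528]
eef_rot: [-0.706, 0.706, -0.032, 0.032]
ft_force: [0.8, -0.1, 0.8]
grip_width: 0.0
```

Run:
```python
from h import *
I=np.load('w12.npy',allow_pickle=True).item();J=np.load('w6.npy',allow_pickle=True).item()
print(pix2plane(I,339/1.5,311/1.5,.0265),pix2plane(I,435/1.5,(230+175/2.2)/1.5,.0265),'before',pix2plane(J,200+76/4,150+125/4,.0265),pix2plane(J,200+352/4,150+118/4,.0265))
s=manip.sense(); R_=rot(s['eef_rot']); print(np.round(R_.T@(np.array([.5006,.040,.058])-s['tcp_pos'])*1000,1))
```

```text
[ 0.47239972 -0.01418027  0.0265    ] [ 0.5218222  -0.01773355  0.0265    ] before [ 0.47172247 -0.01580307  0.0265    ] [ 0.52235076 -0.01902071  0.0265    ]
[-3.8 94.8 -0.6]
```

Request:
{"fn": "drive_tool", "kwargs": {"deltas": [[0.3,-3.3,0,-30,0],[0.3,0,0,-37,0],[0.3,0,0,0,0],[0.3,0,40,0,0],[0.3,0,20,0,0],[0.3,0,0,0,0],[0.3,0,0,0,0]], "squeeze": 20}}

```text
time_s: 32.48
tcp_pos: [0.4959, -0.0253, 0.0935]
eef_rot: [0.706, -0.706, 0.031, -0.031]
ft_force: [-0.8, 0.2, -0.3]
grip_width: 0.0599
```

Run:
```python
from h import *
s=manip.sense(); print(s['time_s'],s['tcp_pos'],s['grip_width'],s['ft_force'])
im=manip.camera('wrist'); cv2.imwrite('pics/w13.png',cv2.resize(im,None,fx=1.5,fy=1.5,interpolation=2))
R_=rot(s['eef_rot']); print(np.round(R_.T@(np.array([.4952,-.0265,.0445])-s['tcp_pos'])*1000,1))
```

```text
32.475 [ 0.4958553  -0.02527996  0.09345651] 0.059858067497487163 [-0.80768545  0.22145012 -0.27191288]
[-0.6 49.  -1.3]
```

View pics/w13.png

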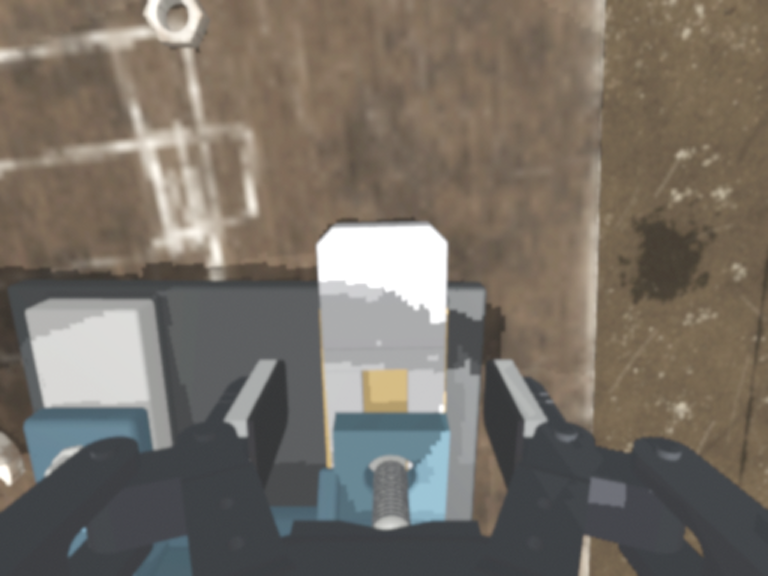

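Request:
{"fn": "drive_tool", "kwargs": {"deltas": [[0.3,-0.5,25,0,0],[0.3,0,20,0,0],[0.3,0,4.5,0,0],[0.3,0,0,0,0],[0.3,0,0,0,0]]}}

```text
time_s: 33.15
tcp_pos: [0.4955, -0.0254, 0.0442]
eef_rot: [0.707, -0.706, 0.031, -0.032]
ft_force: [0.5, -0.5, 0.4]
grip_width: 0.0602
```

Request:
{"fn": "drive_tool", "kwargs": {"deltas": [[0.42,0,0,0,0],[0.6,0,0,0,0],[0.6,0,0,0,0],[0.6,0,0,0,0]], "squeeze": 20}}

```text
time_s: 33.65
tcp_pos: [0.4953, -0.0254, 0.0442]
eef_rot: [0.707, -0.706, 0.031, -0.031]
ft_force: [-1.7, 0.3, 9.1]
grip_width: 0.0492
```

Request:
{"fn": "drive_tool", "kwargs": {"deltas": [[0.6,0,0,-1,0],[0.6,0,0,0,0]]}}

```text
time_s: 33.9
tcp_pos: [0.4953, -0.0254, 0.0442]
eef_rot: [0.707, -0.706, 0.03, -0.031]
ft_force: [-1.6, 3.6, 8.5]
grip_width: 0.0491
```

Request:
{"fn": "drive_tool", "kwargs": {"deltas": [[0.6,0,0,-1,0],[0.6,0,0,0,0]]}}

```text
time_s: 34.15
tcp_pos: [0.4952, -0.0255, 0.0441]
eef_rot: [0.707, -0.706, 0.03, -0.031]
ft_force: [-1.1, 6.7, 7.9]
grip_width: 0.0492
```

Request:
{"fn": "drive_tool", "kwargs": {"deltas": [[0.6,0,-0.8,-1.5,0],[0.6,0,0,0,0]]}}

```text
time_s: 34.4
tcp_pos: [0.4952, -0.0256, 0.0443]
eef_rot: [0.708, -0.705, 0.03, -0.03]
ft_force: [2.9, 10.9, -3.6]
grip_width: 0.0491
```

Request:
{"fn": "drive_tool", "kwargs": {"deltas": [[0.6,0,0,-1.5,0],[0.6,0,0,0,0]]}}

```text
time_s: 34.65
tcp_pos: [0.4952, -0.0257, 0.0443]
eef_rot: [0.708, -0.705, 0.03, -0.03]
ft_force: [2.5, 16.0, -3.4]
grip_width: 0.0492
```

Request:
{"fn": "drive_tool", "kwargs": {"deltas": [[0.6,0,0.4,4.7,0],[0.6,0,0,0,0],[0.3,0,0,0,0],[0.3,0,0,0,0],[0.3,0,0,0,0],[0.3,0,-20,0,0],[0.3,0,-40,0,0],[0.3,0,-40,0,0],[1,0,0,32,0],[1,0,0,34,0],[1,0,0,0,0],[1,0,0,0,0]]}}

```text
time_s: 36.15
tcp_pos: [0.5005, 0.0394, 0.1436]
eef_rot: [-0.706, 0.707, -0.031, 0.031]
ft_force: [0.0, -0.5, -0.3]
grip_width: -0.0001
```

Request:
{"fn": "drive_tool", "kwargs": {"deltas": [[1,0,0,0,0],[1,0,0,0,0],[1,0,0,0,0]]}}

```text
time_s: 36.52
tcp_pos: [0.5006, 0.0395, 0.1437]
eef_rot: [-0.706, 0.706, -0.031, 0.031]
ft_force: [-0.8, -0.1, -0.7]
grip_width: 0.0
```

Run:
```python
from h import *
s=manip.sense(); print(s['time_s'],s['tcp_pos'],s['grip_width'],s['ft_force'])
R_=rot(s['eef_rot']); print(np.round(R_.T@(np.array([.5009,.042,.058])-s['tcp_pos'])*1000,1))
im=manip.camera('wrist'); cv2.imwrite('pics/w14.png',im)
```

```text
36.525 [0.5006206  0.03953609 0.1437064 ] 4.7548703349366514e-05 [-0.82804516 -0.05461136 -0.7479985 ]
[ 0.1 85.7  2.5]
```

View pics/w14.png

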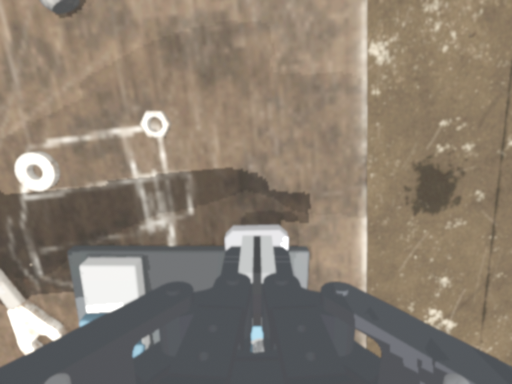

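Request:
{"fn": "drive_tool", "kwargs": {"deltas": [[1,0,30,3,0],[1,0,35,0,0],[1,0,20.5,0,0],[1,0,0,0,0],[1,0,0,-3,0],[1,0,0,-3,0],[1,0,0,0,0]]}}

```text
time_s: 37.45
tcp_pos: [0.5008, 0.0367, 0.0589]
eef_rot: [0.707, -0.706, 0.031, -0.032]
ft_force: [-0.2, -0.2, -0.4]
grip_width: -0.0002
```

Request:
{"fn": "drive_tool", "kwargs": {"deltas": [[1,0,0,-1.5,0],[1,0,0,-1.5,0],[1,0,0,0,0]]}}

```text
time_s: 37.83
tcp_pos: [0.5001, 0.0339, 0.0582]
eef_rot: [0.706, -0.706, 0.031, -0.031]
ft_force: [0.6, 0.3, -0.8]
grip_width: -0.0
```

Request:
{"fn": "drive_tool", "kwargs": {"deltas": [[1,0,0,-1.5,0],[1,0,0,0,0]]}}

```text
time_s: 38.08
tcp_pos: [0.5, 0.0324, 0.0582]
eef_rot: [-0.706, 0.706, -0.031, 0.031]
ft_force: [0.4, -0.5, 0.3]
grip_width: -0.0
```

Request:
{"fn": "drive_tool", "kwargs": {"deltas": [[1,0,0,-1.5,0],[1,0,0,0,0]]}}

```text
time_s: 38.33
tcp_pos: [0.4999, 0.0309, 0.0582]
eef_rot: [-0.706, 0.706, -0.031, 0.031]
ft_force: [0.6, 0.3, -0.2]
grip_width: 0.0001
```

Request:
{"fn": "drive_tool", "kwargs": {"deltas": [[1,0,0,-1,0],[1,0,0,0,0]]}}

```text
time_s: 38.58
tcp_pos: [0.4998, 0.03, 0.0582]
eef_rot: [0.706, -0.706, 0.031, -0.031]
ft_force: [0.3, -0.0, 0.8]
grip_width: -0.0001
```

Request:
{"fn": "drive_tool", "kwargs": {"deltas": [[1,0,0,-1,0],[1,0,0,0,0]]}}

```text
time_s: 38.83
tcp_pos: [0.4997, 0.0291, 0.0582]
eef_rot: [0.706, -0.706, 0.031, -0.031]
ft_force: [0.6, 1.5, -0.4]
grip_width: 0.0001
```

Request:
{"fn": "drive_tool", "kwargs": {"deltas": [[1,0,0,-1,0],[1,0,0,0,0]]}}

```text
time_s: 39.08
tcp_pos: [0.4996, 0.0288, 0.0582]
eef_rot: [0.707, -0.706, 0.031, -0.031]
ft_force: [0.1, 5.0, 0.9]
grip_width: -0.0004
```

Request:
{"fn": "drive_tool", "kwargs": {"deltas": [[1,0,0,-1,0],[1,0,0,0,0]]}}

```text
time_s: 39.33
tcp_pos: [0.4997, 0.0287, 0.0582]
eef_rot: [0.707, -0.706, 0.031, -0.031]
ft_force: [-0.3, 7.8, -0.7]
grip_width: 0.0
```

Request:
{"fn": "drive_tool", "kwargs": {"deltas": [[1,0,0,-0.5,0],[1,0,0,0,0]]}}

```text
time_s: 39.58
tcp_pos: [0.4997, 0.0287, 0.0583]
eef_rot: [0.707, -0.706, 0.03, -0.03]
ft_force: [-0.1, 9.4, -0.7]
grip_width: 0.0006
```

Request:
{"fn": "drive_tool", "kwargs": {"deltas": [[1,0,0,5,0],[1,0,0,15,0],[1,0,-30,10,0],[1,0,-50,0,0],[1,0,-50,20,0],[1,0,-30,45,0],[1,0,0,55,0],[1,0,0,55,0],[1,0,0,55,0],[1,0,0,0,0],[1,0,0,0,0]]}}

```text
time_s: 40.95
tcp_pos: [0.5221, 0.2854, 0.2179]
eef_rot: [-0.706, 0.707, -0.031, 0.031]
ft_force: [-0.3, -0.4, 0.2]
grip_width: -0.0
```

Run:
```python
from h import *
s=manip.sense(); print(s['time_s'],s['tcp_pos'],s['ft_force'])
im=manip.camera('top'); crop(im,210,140,340,230,6,'pics/t15.png')
o=cv2.imread('pics/top0.png'); d=cv2.absdiff(im,o)[150:230,275:350]; 
ga=cv2.cvtColor(o,6)[140:240,285:350].astype(np.float32); gb=cv2.cvtColor(im,6)[140:240,285:350].astype(np.float32)
print('gearbox shift px',cv2.phaseCorrelate(ga,gb))
im=manip.camera('side'); crop(im,190,120,360,290,3.5,'pics/s15.png')
```

```text
40.95 [0.52205328 0.28539098 0.21785617] [-0.25162854 -0.44286228  0.19202346]
gearbox shift px ((0.016115529364839176, -0.0019580179514946394), 1.004464892413881)
```

View pics/t15.png

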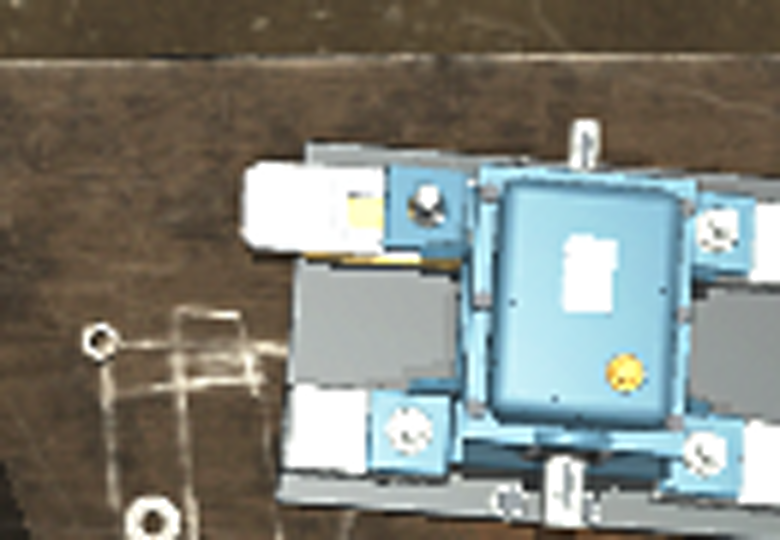

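View pics/s15.png

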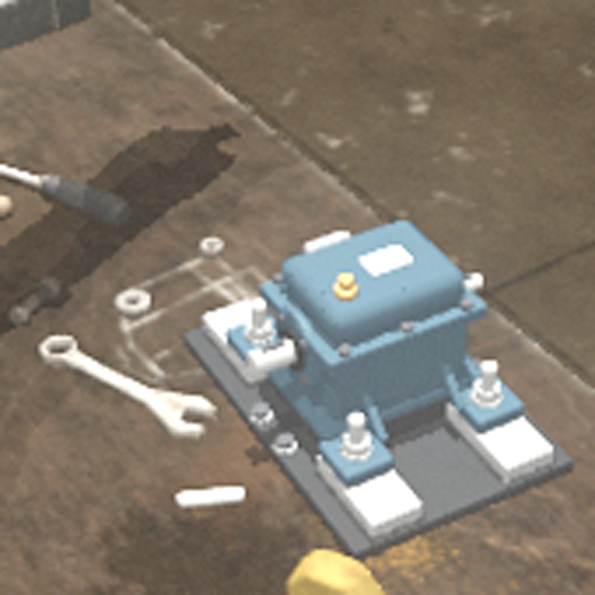

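The gearbox has not moved (0.02 px shift in the top view). The taper lies on the packer astride the stud, and the loose things are where they were. I'm handing it in.

```bash
python3 -c "
from workcell import manip
print(manip.sign_off())"
```

```text
the job is handed in; nothing more can be done
None
```

The packer is in under the soft foot, astride the stud and home, and the taper is snug on top of it. I handed the job in at about 41 s of the 72 s, with the arm well clear of everything.

- **Packer:** I took the larger brass packer and felt for the pad, whose top came out about 20.6 mm above the bench. I slid the packer in until it stopped on the stud. Once the taper was in, I gripped the packer again and pushed with up to 16 N. It moved only about 0.3 mm, so it is fully home.
- **Taper:** I laid it on the packer and slid it in until it met the foot, with the tip roughly 10 mm past the sole's inner edge. I seated it at about 10 N; one early push reached 11.7 N, a little over the 8 N you gave. I then let go and pushed on the free tail with closed fingers to 9.4 N. It gave only about 0.4 mm, so it stayed snug lying free.
- **Gearbox and loose things:** the last top view shows the gearbox shifted by 0.02 px from the start. In the last pictures the spanner, nut and screwdriver look undisturbed. I did not check the oil can separately, but the arm never went near it.

**Checks that disagreed:** the cameras differed by 1–3 mm on the lateral position of the shims and stud, within the slots' 3 mm of play each side. Before and after pictures of the packer differed by about 1.5 mm, but the push test showed it still home. The cameras cannot see the taper's tip under the foot, so the tip position is worked out from the arm's travel.

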